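# Clamp the bottle with the removable crank key

### The job

The brown bottle stands loose in the small blue bench vice. Take the crank key from the green mat and fit it fully down onto the vice's square shaft, then turn it clockwise seen from above (pushing the red post round is enough) until the shaft stops and the bottle is held in the V. Lift the crank off again and stand it back on the green mat, socket down, with its hub and post both over the mat; do not tip the bottle or disturb the things around.

Things in the scene. Friction and masses are not known exactly. Their poses are not given: they have to be found in the camera images.
- vice: small bench bottle vice, fixed to the bench: grey base plate 90 x 232 x 12 mm, a blue gear housing 78 x 80 mm whose top is 100 mm above the bench, a flat rubber-faced jaw and a fixed aluminium V-jaw (tops 62 mm above the bench). Origin on the bench under the shaft's axis; z up, +y points from the shaft to the bottle and the V; the base plate runs from y = -47 to +185 mm, x = +-45 mm.
- shaft_seat (a point): centre of the top of the steel collar (50 mm diameter, 104 mm above the bench) that turns with the vertical square shaft. The shaft, 16 mm square, stands 30 mm above this point; its upper 7 mm taper to 7 mm square. z up along the shaft, x and y across the flats (they turn with the shaft). Crank fully down: its underside rests on this collar.
- shaft (a joint): angle of the square shaft: 0 jaw fully open, grows when turned clockwise seen from above, 2.2 rad = stop, jaw closed. Stays where it is left; needs about 0.25 N m to turn, a little more while it clamps (about 4 to 5 N at the crank's post).
- vice_v (a point): point on the base plate (12 mm above the bench) under the centre of the bottle when it is clamped in the V; fixed to the vice, 109 mm from the shaft's axis along the vice's y; same axes as the vice.
- bottle: loose round brown glass bottle with black cap, 44 mm diameter, 85 mm tall, standing upright on the vice's base plate between rubber jaw and V (top 97 mm above the bench); origin at the centre of its underside. The closing jaw slides it into the V.
- crank: loose steel crank key, 0.3 kg. Hub 38 x 38 mm, 46 tall, square socket 18 mm wide, 36 deep in its underside; flat arm 16 wide, 18 to 27 mm above the underside, along +x to a red post at x = 70. Origin: centre of the hub's underside, z up, socket sides along x and y. Grip the hub across y. Fits the shaft in any of four quarter turns (play 7 degrees each way). Stands by itself on its hub.
- crank_post (a point): middle of the red post, 70 mm from the hub's centre along the crank's x and 45 mm above the hub's underside; post 18 mm diameter, fixed to the arm, from 28 to 63 mm above the underside (free height 35 mm for pushing).
- mat: thin green mat 160 x 160 x 3 mm, fixed flat on the bench; origin at the centre of its underside, top 3 mm above it, sides along its x and y. Right of it a large fixed glass carboy stands on the bench, 0.3 m wide, about x = 0.54, y = -0.64 in the world: swing round it.
- beaker: bystander: small glass beaker, 62 mm wide, 78 mm tall, behind the vice; origin under its centre.
- bench_timer: bystander: white square timer, 62 x 62 x 22 mm; origin under its centre.
- cap: bystander: orange screw cap, 53 mm diameter, 24 mm tall, to the left of the vice; origin under its centre.
There are look-alikes about, which are no part of the job. Leave any pink or turquoise look-alike of the bottle alone.

How it is judged (in metres and radians):
On the way, in this order (a step that is already met when the one before it is completed fails the run):
1. the crank sits fully down on the square shaft (horizontal distance between crank and shaft_seat below 0.004 m and z of crank in the frame of shaft_seat below 0.003 m and angle between crank's own z axis and vertical below 0.12 rad), for 0.2 s.
2. the shaft is turned clockwise to its stop with the crank still on it (all of step 1 and value of joint shaft above 2.1 rad), for 0.2 s.
At the end, for the whole second after the job is handed in: The shaft stays turned to its stop (over 2.08 of 2.2 rad), the bottle is upright (within 0.1 rad) and within 4 mm of its clamped place in the V, and the crank stands at rest and upright (within 0.1 rad) on its hub on the mat, hub centre and post both inside the mat's edges (value of joint shaft above 2.08 rad and horizontal distance between bottle and vice_v below 0.004 m and angle between each of bottle, crank's own z axis and vertical below 0.1 rad and x of crank in the frame of mat between -0.08 and 0.08 m and y of crank in the frame of mat between -0.08 and 0.08 m and x of crank_post in the frame of mat between -0.08 and 0.08 m and y of crank_post in the frame of mat between -0.08 and 0.08 m and z of crank in the frame of mat below 0.007 m and linear speed of crank below 0.02 m/s); the robot touches nothing.
It fails at once if the bottle is tipped (over 0.35 rad) (angle between bottle's own z axis and vertical above 0.35 rad).
It fails at once if beaker, timer or orange cap moved more than 30 mm (distance of any of beaker, bench_timer, cap from where it was at the start of the episode above 0.03 m).
It also fails if it takes over 72 s, if anything falls off the work surface, if the arm or the gripper's body presses on something with over 40 N, if the wrist force passes 120 N, or if a joint passes its speed limit or range.

### The arm

A 6-joint arm with a two-finger parallel gripper is mounted at the origin on a cart in front of the work surface, level with it; the furniture and walls round the work are solid. World frame = base frame: x ahead of the robot, y to its left, z up, the work surface at z = 0. Lengths are in mm, angles in rad, forces in N, time in s.
With the tool pointing down it reaches from about 400 to 825 mm from the base axis. Payload 7 kg.
Tool frame: the origin (TCP) lies at the very end of the fingers, on their centre line; the grasp point (between the pads) lies 19 mm behind it (env.grip_point_offset is the distance from the TCP to the grasp point, in mm); y points along the fingers, x is the direction in which the jaws open and shut, and the axes are right-handed (so a half turn about y gives the same grasp; the last joint's range is limited). The gripper opens to 88 mm and grips with 3 to 60 N. Pads are 19 mm wide; open, the fingers measure 130 mm over their backs; the gripper's body (78 mm by 193 mm) begins 47 mm behind the grasp point.
Start: joints at [1.471, 0.359, 0.012, 0, -1.224, -0.288], TCP at [255.26, 624.85, 226.561] pointing down, gripper open.
Joint ranges: [-3.07, 3.07], [-1.43, 2.12], [-1.02, 1.25], [-3.03, 1.67], [-3.05, -0], [-3.03, 3.03]. Speed limits (rad/s): [2.39, 2.39, 3.01, 3.14, 3.14, 3.14].

### API

Orientations are given as a unit quaternion [x, y, z, w].
In Python, from workcell import telemetry, viewer, order, env gives the robot as it stands.
- The arm moves only by the tool move_arm, never from a script. Its argument "targets" is a list of rows, each an object with "slide": the shift along the tool's x, y, z in mm, a list of three; "rotation": the turn, a rotation vector about the tool's x, y, z in degrees, a list of three. In form: [{"slide": [x, y, z], "rotation": [wx, wy, wz]}, ...]. A call has 1 to 20 rows; each row shifts and turns the commanded pose from where the row before left it, along the tool's axes as they then stand; what a row does not reach is not made up. A row lasts 1/12 s, in which the tool goes at most 41.7 mm and 7.16 degrees, less where a joint would pass 70% of its speed; a pose out of reach is approached as far as the arm can. A call is refused whole if a number of a shift passes 41.7 or a number of a turn 7.16, either way. A call with a gripper value outside its range is refused whole. "hand" is the opening in per cent of the stroke, from 0 (shut) to 100 (fully open), set as the call begins (left out, the last holds). The fingers move at their own pace and stop on an object; the grip force is fixed at half the most. Time passes only in rows, so rows that do not move let the fingers close. It gives the time, the measured TCP pose, the force and the opening at its end, in the units of the state.
- telemetry.get_state(): the state, without advancing time (a new reading comes with each control period).
- viewer.capture(name): name is "scene" or "top" or "wrist"; returns the picture (400x640x3 uint8, red, green, blue); there is no depth.
- viewer.camera_params(name): a dict with "fovy" (degrees; the focal length in pixels is half the picture's height over the tangent of half this angle, whatever the lens; pixels are square), "cx", "cy" (the principal point, pixels), "distortion" ([k1, k2, p1, p2, k3] as OpenCV has them; the pictures are not rectified), "pose" (4x4, takes a point from camera to world coordinates); the wrist camera has in their place "hand_eye" (4x4, takes a point from camera to tool coordinates, whose origin is the TCP and whose axes are the tool frame's). Camera axes: x right, y down, z forward; pixel columns grow to the right and rows downward; lengths in mm; the calibration is good to about 2 mm. A picture is of the moment at which its call begins: read the wrist's pose just before it. camera_params takes no time and is no camera call.
- order.sign_off(): hands the job in, once; it reports no verdict.
The state is a dict: "clock": time; "joint_positions": joint angles; "qvel": joint speeds; "joint_efforts": joint torques, N m; "tool_pos": TCP position; "ee_rot": TCP orientation; "wrist_force": force on the tool from outside, world axes, zero at the start; "moment": the same for the moment, N m; "finger_gap": opening from 0.0 (shut) to 1.0 (fully open).
Only numpy, scipy, OpenCV 4.12 (cv2) and the standard library are available. Lean on these libraries where they do the work, as an engineer would, in place of code of your own. Each camera call takes 0.05 s, during which the arm holds its last target.

## Working session

There is one attempt and no reset: what is moved stays moved. The work goes in short steps, Python scripts to look and compute and a tool call to move; the robot and the scene stay as the last step left them, time stands still between calls to the robot, and variables do not carry over. Pictures are saved under pics/ and viewed, and the job is handed in when it is done.

Besides the shell and the picture viewer there is one more tool, called after ">>>" in YAML: its name, and indented under it one key for each argument. move_arm: Moves the arm, as the interface text tells. Its arguments: {"type":"object","properties":{"targets":{"type":"array"},"hand":{"type":"number"}},"required":["targets"]}

```bash
ls; mkdir -p pics
python3 - <<'E'
from workcell import telemetry, viewer, order, env
import cv2, numpy as np
print(telemetry.get_state())
for n in ["scene","top","wrist"]:
    im=viewer.capture(n); cv2.imwrite(f"pics/{n}0.png",im[:,:,::-1]); 
    print(n,viewer.camera_params(n))
print(env.grip_point_offset)
E
```

```text
pics
{'clock': 0.0, 'joint_positions': array([ 1.47106910e+00,  3.59394000e-01,  1.10831540e-02, -3.83733418e-04,
       -1.22404608e+00, -2.88116604e-01]), 'qvel': array([-2.62680013e-04,  2.50196910e-04, -8.12670287e-04,  3.76407878e-05,
       -8.83769556e-04, -2.64354167e-04]), 'joint_efforts': array([-4.30179380e-04, -5.82731795e+01,  2.93040276e+01,  6.99705765e+00,
        6.80319834e-03, -1.55247690e-04]), 'tool_pos': array([255.10127112, 624.43715632, 225.62257684]), 'ee_rot': array([ 0.39468514, -0.58666415,  0.58735176, -0.39378512]), 'wrist_force': array([ 0.64918114, -0.12005235, -0.37178903]), 'moment': array([ 0.06140148,  0.02834219, -0.03156453]), 'finger_gap': 1.0008480763113605}
scene {'fovy': 42.12083206014001, 'cx': 318.19003630972435, 'cy': 200.3192184673444, 'distortion': array([-0.09743481,  0.        ,  0.        ,  0.        ,  0.        ]), 'pose': array([[ 6.44457231e-01, -5.87308800e-01,  4.89635835e-01,
        -8.48486825e+01],
       [-7.64639037e-01, -4.96187553e-01,  4.11248168e-01,
        -4.83153370e+02],
       [ 1.42153904e-03, -6.39426529e-01, 
[... 483 characters left out ...]
    [ 1.84516556e-02, -1.38770711e-01, -9.90152628e-01,
         1.45314133e+03],
       [ 0.00000000e+00,  0.00000000e+00,  0.00000000e+00,
         1.00000000e+00]])}
wrist {'fovy': 59.52690102352542, 'cx': 324.3505691445042, 'cy': 196.13749780636132, 'distortion': array([-0.07615016,  0.        ,  0.        ,  0.        ,  0.        ]), 'hand_eye': array([[ 9.99999724e-01,  1.80484795e-04, -7.20399614e-04,
         4.10337688e-01],
       [ 7.41444944e-04, -2.98188941e-01,  9.54506577e-01,
        -1.58506589e+02],
       [-4.25412745e-05, -9.54506848e-01, -2.98188993e-01,
         8.02741880e+01],
       [ 0.00000000e+00,  0.00000000e+00,  0.00000000e+00,
         1.00000000e+00]])}
18.8
```

View pics/scene0.png

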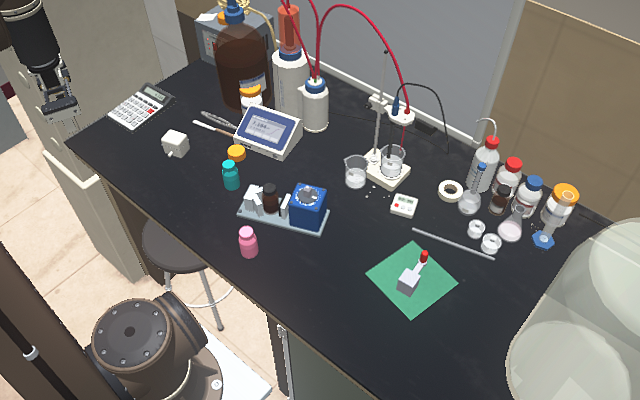

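View pics/top0.png

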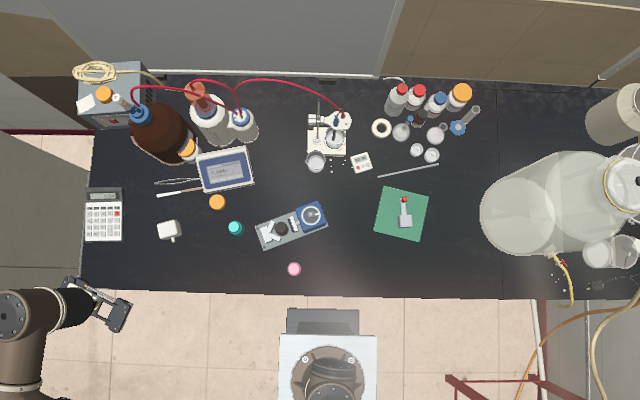

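View pics/wrist0.png

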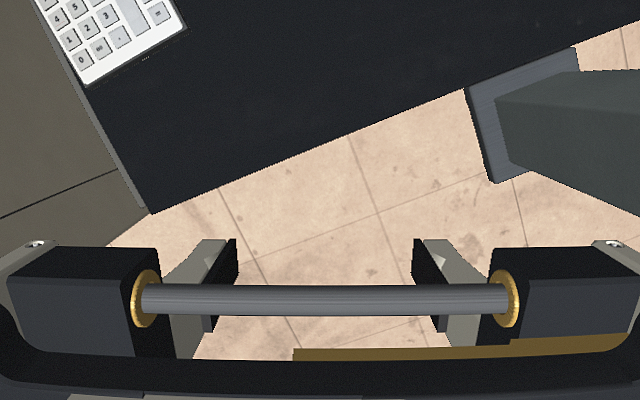

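Scene: bottle candidates are the brown bottle (scene 270,197), turquoise (231,175) and pink (248,242). I choose the brown one, which stands in the blue vice (308,205). The crank candidate is the red-post key on the green mat (410,280), versus the grey rod (453,243) and the blue hex piece (543,239). I choose the key.

```bash
cat > h.py <<'E'
from workcell import telemetry, viewer, order, env
import cv2, numpy as np
from scipy.spatial.transform import Rotation as R
def st(): return telemetry.get_state()
def tool():
    s=st(); T=np.eye(4); T[:3,:3]=R.from_quat(s['ee_rot']).as_matrix(); T[:3,3]=s['tool_pos']; return T
def cap(n,name):
    T=tool(); im=viewer.capture(n); cv2.imwrite(f"pics/{name}.png",im[:,:,::-1]); 
    p=viewer.camera_params(n); P=p['pose'] if 'pose' in p else T@p['hand_eye']
    np.save(f"pics/{name}.npy",P); return im,P,p
def KD(n):
    p=viewer.camera_params(n); f=200/np.tan(np.radians(p['fovy']/2))
    return np.array([[f,0,p['cx']],[0,f,p['cy']],[0,0,1]]),np.array(p['distortion'])
def cast(n,P,uv,z):
    K,D=KD(n); uv=np.asarray(uv,float).reshape(-1,1,2)
    q=cv2.undistortPoints(uv,K,D).reshape(-1,2); d=np.c_[q,np.ones(len(q))]@P[:3,:3].T
    o=P[:3,3]; return o+d*((z-o[2])/d[:,2])[:,None]
def proj(n,P,X):
    K,D=KD(n); W=np.linalg.inv(P); X=np.asarray(X,float).reshape(-1,3)
    return cv2.projectPoints(X,cv2.Rodrigues(W[:3,:3])[0],W[:3,3],K,D)[0].reshape(-1,2)
def load(name): return cv2.imread(f"pics/{name}.png"),np.load(f"pics/{name}.npy")
def crop(name,x0,y0,x1,y1,s,out):
    im=cv2.imread(f"pics/{name}.png")[y0:y1,x0:x1]; cv2.imwrite(f"pics/{out}.png",cv2.resize(im,None,fx=s,fy=s,interpolation=cv2.INTER_CUBIC))
E
python3 - <<'E'
from h import *
for n in ["scene","top"]:
    im=cv2.imread(f"pics/{n}0.png"); P=viewer.camera_params(n)['pose']
    hsv=cv2.cvtColor(im,cv2.COLOR_BGR2HSV)
    g=cv2.inRange(hsv,(60,80,60),(85,255,255)); 
    nn,l,s,c=cv2.connectedComponentsWithStats(g)
    for i in np.argsort(-s[1:,4])[:2]+1:
        cn=cv2.findContours((l==i).astype(np.uint8),0,2)[0][0]
        b=cv2.boxPoints(cv2.minAreaRect(cn)); print(n,'green',s[i,4],b.round(),cast(n,P,b,3).round(),cast(n,P,b,3).mean(0))
    r=cv2.inRange(hsv,(0,150,90),(8,255,255))
    nn,l,s,c=cv2.connectedComponentsWithStats(r)
    for i in range(1,nn):
        if s[i,4]>15: print('red',c[i],s[i],cast(n,P,c[i],48)) if 350<c[i][0]<450 else 0
    b=cv2.inRange(hsv,(105,150,60),(120,255,255))
    nn,l,s,c=cv2.connectedComponentsWithStats(b)
    for i in range(1,nn):
        if s[i,4]>100: print('blue',c[i],s[i],cast(n,P,c[i],100))
crop("scene0",230,150,470,330,3.3,"c1")
crop("top0",240,170,440,290,4,"c2")
E
```

```text
scene green 3264 [[364. 273.]
 [409. 230.]
 [459. 283.]
 [414. 325.]] [[ 493. -142.    3.]
 [ 669. -153.    3.]
 [ 617. -332.    3.]
 [ 455. -311.    3.]] [ 558.6888013  -234.47139813    3.        ]
scene green 1 [[315.  80.]
 [315.  80.]
 [315.  80.]
 [315.  80.]] [[988. 433.   3.]
 [988. 433.   3.]
 [988. 433.   3.]
 [988. 433.   3.]] [988.38802038 433.33436286   3.        ]
red [406.95833333 110.83333333] [405 108   5   6  24] [[1008.22182172   86.24207094   48.        ]]
red [423.80555556 255.73611111] [421 250   7  13  72] [[ 598.12389191 -236.41071899   48.        ]]
blue [307.85714286 204.71638655] [288 184  39  47 476] [[507.43533626  46.89305849 100.        ]]
top green 1881 [[372. 230.]
 [383. 185.]
 [430. 197.]
 [419. 242.]] [[ 497. -136.    3.]
 [ 652. -173.    3.]
 [ 616. -334.    3.]
 [ 461. -295.    3.]] [ 556.36222265 -234.43198139    3.        ]
red [401.8375  88.6125] [397  83  11  12  80] [[ 981.27749229 -230.54909628   48.        ]]
red [418.92857143  90.07142857] [413  84  13  13 126] [[ 978.55586592 -289.78894127   48.        ]]
red [404.15789474 198.73684211] [402 197   5   5  19] [[ 598.80841926 -235.84226967   48.        ]]
```

View pics/c1.png

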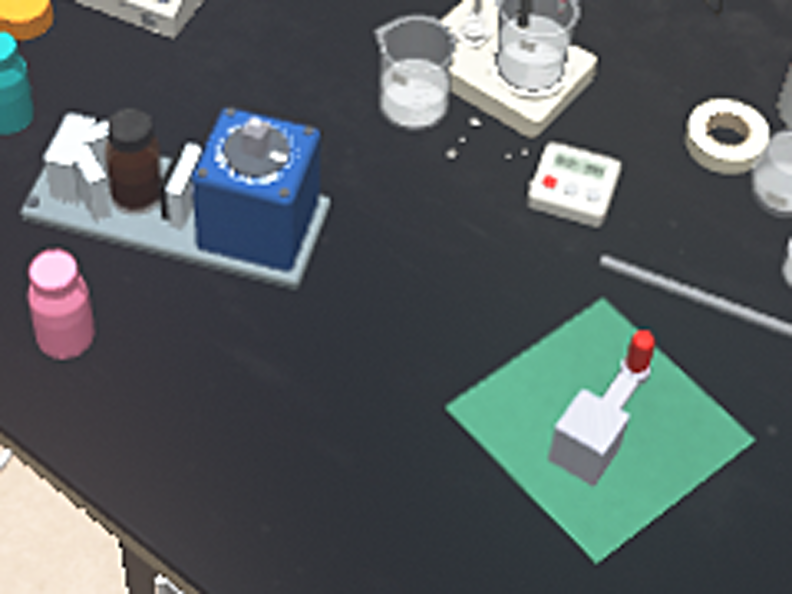

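View pics/c2.png

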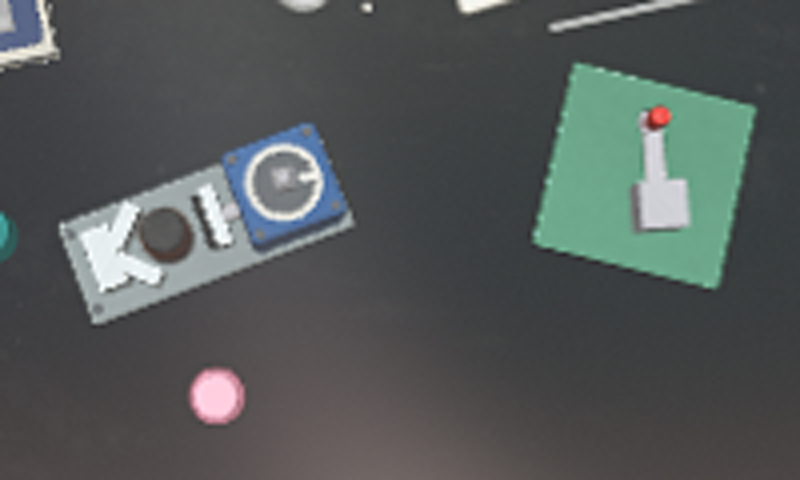

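The crops confirm the choices. The brown bottle sits between the jaw and the V. The crank stands on its hub with its arm pointing about world +x. Next I plan the transit to a wrist view above the vice.

```bash
cat >> h.py <<'E'
def yawR(deg):
    """tool down, tool x at world yaw deg"""
    a=np.radians(deg); x=np.array([np.cos(a),np.sin(a),0]); y=np.array([0,0,-1.]); return np.c_[x,y,np.cross(x,y)]
def plan(pos,yaw,n,T=None):
    """n equal rows: fixed world-line translation with const yaw rate (level)"""
    T=tool() if T is None else T
    tgt=yawR(yaw); dR=R.from_matrix(T[:3,:3].T@tgt); rv=dR.as_rotvec(degrees=True)
    d=(np.array(pos)-T[:3,3])
    st=R.from_rotvec(rv/n,degrees=True)
    cur=R.from_matrix(T[:3,:3]); out=[]
    for i in range(n):
        out.append((cur.inv().apply(d/n).round(1),(rv/n).round(2))); cur=cur*st
    return out
E
python3 - <<'E'
from h import *
T=tool(); print(T.round(3)); 
P=viewer.camera_params('top')['pose']
x,y,z=T[:3,0]; print('yaw',np.degrees(np.arctan2(y,x)))
uv=np.array([[308.,215],[282,228],[404,222],[217,201],[361,162],[316,161],[235,227],[225,170]])
for u,zz in zip(uv,[120,97,50,24,22,78,85,100]): print(u,cast('top',P,u,zz)[0].round())
P=viewer.camera_params('scene')['pose']
c=lambda u,v:[230+u/3.3,150+v/3.3]
for u,zz in [((257,130),134),((133,118),97),((592,420),49)]: print(cast('scene',P,c(*u),zz)[0].round())
E
```

```text
[[-3.78000e-01 -0.00000e+00  9.26000e-01  2.55119e+02]
 [-9.26000e-01 -1.00000e-03 -3.78000e-01  6.24527e+02]
 [ 1.00000e-03 -1.00000e+00  0.00000e+00  2.25844e+02]
 [ 0.00000e+00  0.00000e+00  0.00000e+00  1.00000e+00]]
yaw -112.22367640915934
[308. 215.] [528.  77. 120.]
[282. 228.] [487. 157.  97.]
[404. 222.] [ 522. -235.   50.]
[217. 201.] [578. 381.  24.]
[361. 162.] [725. -95.  22.]
[316. 161.] [709.  57.  78.]
[235. 227.] [488. 306.  85.]
[225. 170.] [667. 344. 100.]
[523.  59. 134.]
[495. 160.  97.]
[ 526. -244.   49.]
```

>>> move_arm:
  targets:
    - {"slide":[26,-2,26],"rotation":[0,0,0]}
    - {"slide":[26,-2,26],"rotation":[0,0,0]}
    - {"slide":[26,-2,26],"rotation":[0,0,0]}
    - {"slide":[26,-2,26],"rotation":[0,0,0]}
    - {"slide":[26,-2,26],"rotation":[0,0,0]}
    - {"slide":[26,-2,26],"rotation":[0,0,0]}
    - {"slide":[26,-2,26],"rotation":[0,0,0]}
    - {"slide":[26,-2,26],"rotation":[0,0,0]}
    - {"slide":[26,-2,26],"rotation":[0,0,0]}
    - {"slide":[26,-2,26],"rotation":[0,0,0]}
    - {"slide":[26,-2,26],"rotation":[0,0,0]}
    - {"slide":[26,-2,26],"rotation":[0,0,0]}
    - {"slide":[26,-2,26],"rotation":[0,0,0]}
    - {"slide":[26,-2,26],"rotation":[0,0,0]}
    - {"slide":[26,-2,26],"rotation":[0,0,0]}
    - {"slide":[26,-2,26],"rotation":[0,0,0]}
    - {"slide":[0,0,0],"rotation":[0,0,0]}
    - {"slide":[0,0,0],"rotation":[0,0,0]}
    - {"slide":[0,0,0],"rotation":[0,0,0]}

```text
clock: 1.73
tool_pos: [482.9, 82.1, 258.3]
ee_rot: [-0.394, 0.587, -0.587, 0.394]
wrist_force: [0.2, 1.1, 0.1]
finger_gap: 0.996
```

Run:
```python
from h import *
s=st(); print(s['tool_pos'],s['joint_positions'],abs(s['qvel']).max())
cap('wrist','w1')
```

```text
[482.90671926  82.12234252 258.32867249] [ 5.70551574e-01  2.85807753e-02 -3.32388517e-01 -2.77812217e-04
 -1.21016162e+00  6.11151782e-01] 0.02858445143515204
```

View pics/w1.png

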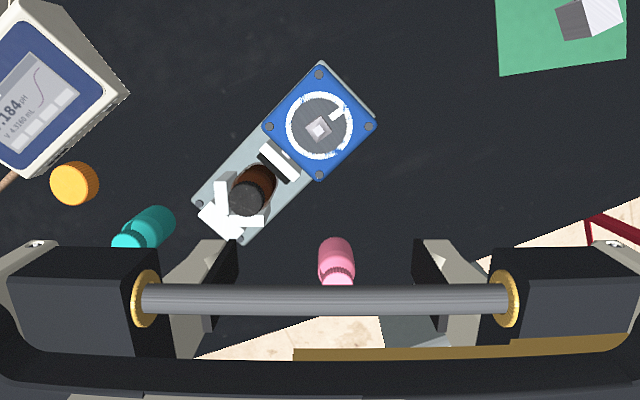

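Wrist view: the vice housing top is around (320,120), with the shaft's tapered tip near (318,128) and the pointer mark at upper right. The brown bottle is at (250,195) and the mat corner with the crank hub is at (590,15).

Run:
```python
from h import *
crop("w1",180,50,390,250,3.0,"c3")
crop("w1",275,80,365,165,8.0,"c4")
```

```text
(no output)
```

View pics/c4.png

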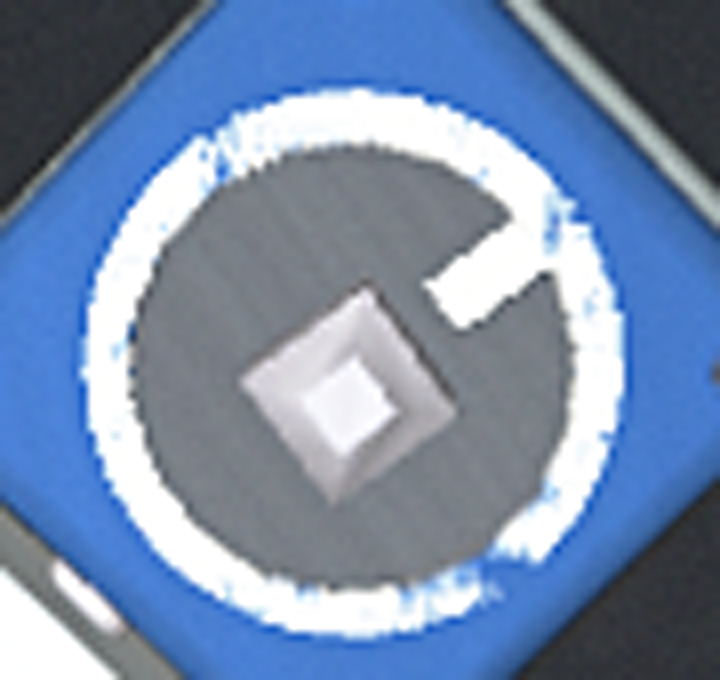

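Run:
```python
from h import *
im,P=load('w1'); c=lambda a:np.array(a)/8+[275,80]
A=cast('wrist',P,c([(365,287),(456,408),(335,503),(240,382)]),127)
B=cast('wrist',P,c([(345,353),(398,405),(345,458),(300,405)]),134)
C=cast('wrist',P,c([(133,367),(570,367),(352,147),(352,588)]),104)
M=cast('wrist',P,c([(527,250),(447,303)]),104)
for X in (A,B,C): print(X.round(1).tolist(),X.mean(0))
for X in (A,B):
  print([np.degrees(np.arctan2(*(X[(i+1)%4]-X[i])[1::-1])).round(1) for i in range(4)], [np.linalg.norm(X[(i+1)%4]-X[i]).round(1) for i in range(4)])
print(np.linalg.norm(C[1]-C[0]),np.linalg.norm(C[3]-C[2]),'mark',np.degrees(np.arctan2(*(M[0]-M[1])[1::-1])))
hsv=cv2.cvtColor(im,cv2.COLOR_BGR2HSV); b=cv2.inRange(hsv,(100,120,60),(125,255,255)); b[200:]=0
cn=max(cv2.findContours(b,0,2)[0],key=cv2.contourArea); bx=cv2.boxPoints(cv2.minAreaRect(cn)); 
Q=cast('wrist',P,bx,100); print(bx.round(),Q.round(1),Q.mean(0)); print([np.degrees(np.arctan2(*(Q[(i+1)%4]-Q[i])[1::-1])).round(1) for i in range(4)])
# bottle cap
crop("w1",200,150,300,250,6,"c5")
```

```text
[[537.7, 62.7, 127.0], [522.8, 58.7, 127.0], [518.5, 74.0, 127.0], [533.7, 78.2, 127.0]] [528.17987705  68.41488275 127.        ]
[[532.9, 66.8, 134.0], [526.1, 63.8, 134.0], [523.2, 70.8, 134.0], [529.9, 72.9, 134.0]] [528.04515677  68.56203599 134.        ]
[[537.9, 90.7, 104.0], [519.5, 46.0, 104.0], [550.5, 59.2, 104.0], [505.8, 77.7, 104.0]] [528.43215629  68.3907829  104.        ]
[np.float64(-165.0), np.float64(105.8), np.float64(15.5), np.float64(-75.6)] [np.float64(15.4), np.float64(15.9), np.float64(15.8), np.float64(16.0)]
[np.float64(-156.6), np.float64(112.6), np.float64(17.9), np.float64(-63.6)] [np.float64(7.4), np.float64(7.5), np.float64(7.0), np.float64(6.9)]
48.32971808517525 48.39655070107596 mark -78.99348511839175
[[257. 124.]
 [319.  62.]
 [381. 124.]
 [319. 186.]] [[551.1 119.2 100. ]
 [578.5  47.6 100. ]
 [509.5  16.7 100. ]
 [477.2  90.2 100. ]] [529.08652645  68.43281584 100.        ]
[np.float64(-69.0), np.float64(-155.9), np.float64(113.7), np.float64(21.5)]
```

View pics/c3.png

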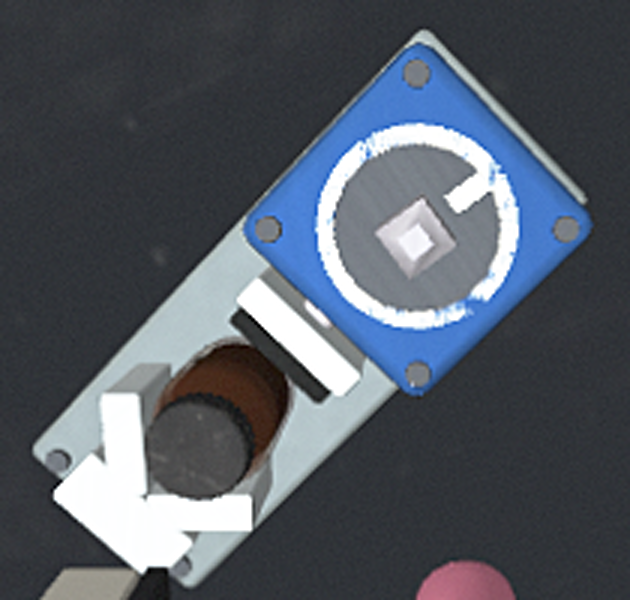

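Shaft at (528.2, 68.4), with its flats at 15.5° (mod 90). Next is a close look at the crank.

Run:
```python
from h import *
for r in plan([465,-240,215],-90,10): print(r[0],r[1])
```

```text
[30.5  4.3 10.6] [ 0.   -2.22  0.  ]
[30.9  4.3  9.4] [ 0.   -2.22  0.  ]
[31.3  4.3  8.2] [ 0.   -2.22  0.  ]
[31.6  4.3  6.9] [ 0.   -2.22  0.  ]
[31.8  4.3  5.7] [ 0.   -2.22  0.  ]
[32.   4.3  4.5] [ 0.   -2.22  0.  ]
[32.2  4.3  3.2] [ 0.   -2.22  0.  ]
[32.3  4.3  2. ] [ 0.   -2.22  0.  ]
[32.3  4.3  0.7] [ 0.   -2.22  0.  ]
[32.3  4.3 -0.5] [ 0.   -2.22  0.  ]
```

>>> move_arm:
  targets:
    - {"slide":[30.5,4.3,10.5],"rotation":[0,-2.2,0]}
    - {"slide":[31,4.3,9.5],"rotation":[0,-2.2,0]}
    - {"slide":[31.5,4.3,8],"rotation":[0,-2.2,0]}
    - {"slide":[31.5,4.3,7],"rotation":[0,-2.2,0]}
    - {"slide":[32,4.3,5.5],"rotation":[0,-2.2,0]}
    - {"slide":[32,4.3,4.5],"rotation":[0,-2.2,0]}
    - {"slide":[32,4.3,3],"rotation":[0,-2.2,0]}
    - {"slide":[32,4.3,2],"rotation":[0,-2.2,0]}
    - {"slide":[32,4.3,1],"rotation":[0,-2.2,0]}
    - {"slide":[32,4.3,0],"rotation":[0,-2.2,0]}
    - {"slide":[0,0,0],"rotation":[0,0,0]}
    - {"slide":[0,0,0],"rotation":[0,0,0]}
    - {"slide":[0,0,0],"rotation":[0,0,0]}

```text
clock: 2.87
tool_pos: [465.4, -238.5, 215.4]
ee_rot: [-0.499, 0.501, -0.501, 0.499]
wrist_force: [-0.3, 0.4, 0.1]
finger_gap: 1.003
```

Run:
```python
from h import *
s=st(); print(s['tool_pos'],s['joint_positions'],abs(s['qvel']).max())
cap('wrist','w2')
```

```text
[ 465.38317073 -238.54926129  215.43172804] [-9.82756276e-02  1.16279556e-01 -3.36554561e-01 -1.88281184e-04
 -1.11825602e+00  1.66575645e+00] 0.018299620961847583
```

View pics/w2.png

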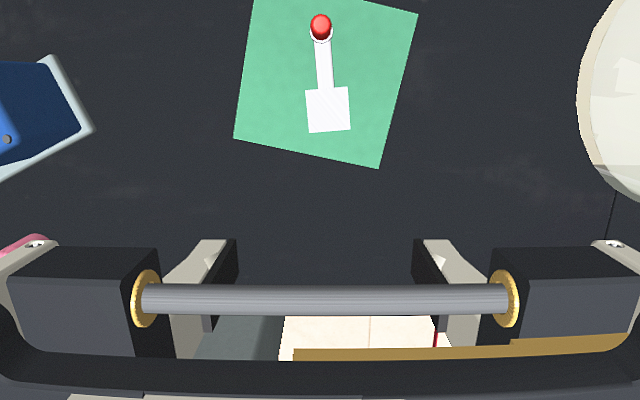

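The crank is at hub (328,110) and red post (321,25), fully on the mat. No second crank is visible.

Run:
```python
from h import *
crop("w2",280,0,380,150,5,"c6")
im,P=load('w2'); hsv=cv2.cvtColor(im,cv2.COLOR_BGR2HSV)
w=cv2.inRange(hsv,(0,0,190),(179,60,255)); w[:, :295]=0;w[:,360:]=0;w[145:]=0
w2=cv2.morphologyEx(w,cv2.MORPH_OPEN,np.ones((25,25)))
cn=max(cv2.findContours(w2,0,2)[0],key=cv2.contourArea); 
# hub from non-opened, rows > below arm
cn=max(cv2.findContours(w,0,2)[0],key=cv2.contourArea); q=cv2.approxPolyDP(cn,4,True).reshape(-1,2); print(q.tolist())
r=cv2.inRange(hsv,(0,150,60),(8,255,255)); n,l,s,c=cv2.connectedComponentsWithStats(r); print(s[1:],c[1:])
```

```text
[[310, 28], [318, 88], [305, 90], [309, 132], [349, 129], [347, 87], [333, 86], [328, 40], [332, 28], [323, 40], [317, 40]]
[[310  14  21  26 235]] [[320.58297872  28.28085106]]
```

View pics/c6.png

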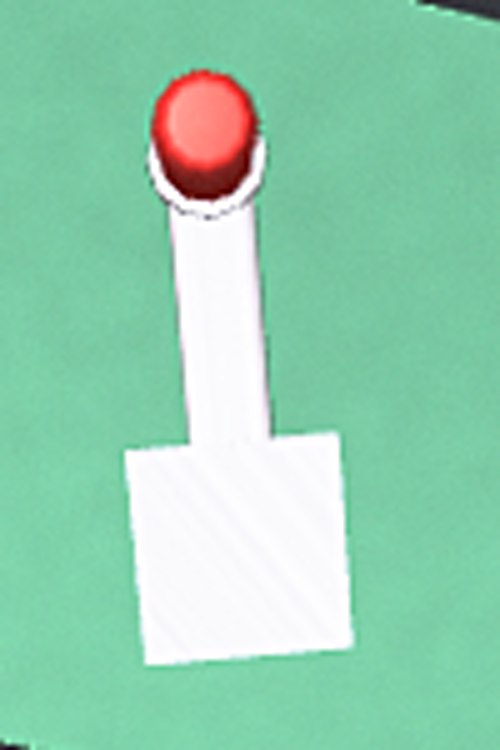

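Run:
```python
from h import *
im,P=load('w2'); c=lambda a:np.array(a)/5+[280,0]
A=cast('wrist',P,c([(126,451),(340,432),(353,646),(146,664)]),49)
ang=lambda d:np.degrees(np.arctan2(d[1],d[0])).round(2)
print(A.round(1),A.mean(0),[np.linalg.norm(A[(i+1)%4]-A[i]).round(1) for i in range(4)],[ang(A[(i+1)%4]-A[i]) for i in range(4)])
H=A.mean(0); p=cast('wrist',P,c([(207,120)]),66)[0]; print(p,np.linalg.norm((p-H)[:2]),ang(p-H))
hsv=cv2.cvtColor(im,cv2.COLOR_BGR2HSV)
```

```text
[[ 543.5 -221.5   49. ]
 [ 546.7 -259.8   49. ]
 [ 508.6 -262.7   49. ]
 [ 505.4 -224.5   49. ]] [ 526.06143657 -242.12516126   49.        ] [np.float64(38.4), np.float64(38.2), np.float64(38.3), np.float64(38.2)] [np.float64(-85.26), np.float64(-175.59), np.float64(94.78), np.float64(4.53)]
[ 596.03303665 -236.44822138   66.        ] 70.2015132696152 4.64
```

Run:
```python
from h import *
for r in plan([526.1,-242.1,80],-85.4,5): print(r[0],r[1])
```

```text
[ 0.7 27.1 12.1] [-0.   -0.95 -0.  ]
[ 0.9 27.1 12.1] [-0.   -0.95 -0.  ]
[ 1.1 27.1 12.1] [-0.   -0.95 -0.  ]
[ 1.3 27.1 12.1] [-0.   -0.95 -0.  ]
[ 1.5 27.1 12. ] [-0.   -0.95 -0.  ]
```

>>> move_arm:
  targets:
    - {"slide":[0.7,27,12],"rotation":[0,-0.95,0]}
    - {"slide":[0.9,27,12],"rotation":[0,-0.95,0]}
    - {"slide":[1.1,27,12],"rotation":[0,-0.95,0]}
    - {"slide":[1.3,27,12.2],"rotation":[0,-0.95,0]}
    - {"slide":[1.5,27,12.2],"rotation":[0,-0.95,0]}
    - {"slide":[0,0,0],"rotation":[0,0,0]}
    - {"slide":[0,0,0],"rotation":[0,0,0]}
    - {"slide":[0,0,0],"rotation":[0,0,0]}

```text
clock: 3.58
tool_pos: [526.2, -242.3, 81.6]
ee_rot: [-0.52, 0.479, -0.48, 0.52]
wrist_force: [0.4, -0.6, -0.3]
finger_gap: 0.996
```

Run:
```python
from h import *
cap('wrist','w3')
T=tool(); print(T[:3,3], np.degrees(np.arctan2(T[1,0],T[0,0])))
for r in plan([526.1,-242.1,14],-85.4,3): print(r[0],r[1])
```

```text
[ 526.44791568 -242.62205887   82.26269292] -85.40726336856916
[-0.2 22.8 -0.1] [-0.04 -0.    0.01]
[-0.2 22.8 -0.1] [-0.04 -0.    0.01]
[-0.2 22.8 -0.1] [-0.04 -0.    0.01]
```

View pics/w3.png

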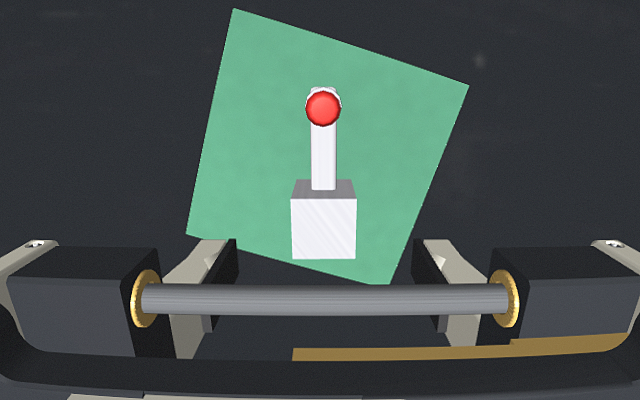

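The hub (324,228) is centred between the pads (237 and 412) and square to them. I descend and grip.

>>> move_arm:
  targets:
    - {"slide":[0,22,0],"rotation":[0,0,0]}
    - {"slide":[0,22,0],"rotation":[0,0,0]}
    - {"slide":[0,22,0],"rotation":[0,0,0]}
    - {"slide":[0,0,0],"rotation":[0,0,0]}
    - {"slide":[0,0,0],"rotation":[0,0,0]}
    - {"slide":[0,0,0],"rotation":[0,0,0]}

```text
clock: 4.13
tool_pos: [526.8, -243.4, 16.7]
ee_rot: [-0.519, 0.479, -0.481, 0.52]
wrist_force: [0.7, -0.6, 0.7]
finger_gap: 0.998
```

>>> move_arm:
  targets:
    - {"slide":[0,0,0],"rotation":[0,0,0]}
    - {"slide":[0,0,0],"rotation":[0,0,0]}
    - {"slide":[0,0,0],"rotation":[0,0,0]}
    - {"slide":[0,0,0],"rotation":[0,0,0]}
    - {"slide":[0,0,0],"rotation":[0,0,0]}
    - {"slide":[0,0,0],"rotation":[0,0,0]}
    - {"slide":[0,0,0],"rotation":[0,0,0]}
    - {"slide":[0,0,0],"rotation":[0,0,0]}
    - {"slide":[0,0,0],"rotation":[0,0,0]}
    - {"slide":[0,0,0],"rotation":[0,0,0]}
  hand: 0

```text
clock: 4.97
tool_pos: [525.6, -243.1, 14.5]
ee_rot: [-0.519, 0.48, -0.48, 0.519]
wrist_force: [0.2, 0.9, 0.3]
finger_gap: 0.43
```

>>> move_arm:
  targets:
    - {"slide":[0,-20,0],"rotation":[0,0,0]}
    - {"slide":[0,-30,0],"rotation":[0,0,0]}
    - {"slide":[0,-30,0],"rotation":[0,0,0]}
    - {"slide":[0,-30,0],"rotation":[0,0,0]}
    - {"slide":[0,-30,0],"rotation":[0,0,0]}
    - {"slide":[0,-20,0],"rotation":[0,0,0]}
    - {"slide":[0,0,0],"rotation":[0,0,0]}
    - {"slide":[0,0,0],"rotation":[0,0,0]}

```text
clock: 5.63
tool_pos: [525.7, -243.1, 174.9]
ee_rot: [-0.519, 0.48, -0.48, 0.52]
wrist_force: [0.2, -0.2, -5.0]
finger_gap: 0.428
```

Run:
```python
from h import *
print(st()['tool_pos'],st()['wrist_force'],st()['finger_gap'])
cap('wrist','w4')
T=tool()
for r in plan([528.2,68.4,175],-74.5,12): print(r[0],r[1])
```

```text
[ 525.70989078 -243.06631993  174.93672305] [ 0.23924085 -0.1782698  -5.03651101] 0.4281312754240984
[-25.8  -0.1   2.3] [ 0.01 -0.92 -0.01]
[-25.8  -0.1   2.7] [ 0.01 -0.92 -0.01]
[-25.7  -0.1   3.1] [ 0.01 -0.92 -0.01]
[-25.7  -0.1   3.6] [ 0.01 -0.92 -0.01]
[-25.6  -0.1   4. ] [ 0.01 -0.92 -0.01]
[-25.6  -0.1   4.4] [ 0.01 -0.92 -0.01]
[-25.5  -0.1   4.8] [ 0.01 -0.92 -0.01]
[-25.4  -0.1   5.2] [ 0.01 -0.92 -0.01]
[-25.3  -0.1   5.6] [ 0.01 -0.92 -0.01]
[-25.2  -0.1   6. ] [ 0.01 -0.92 -0.01]
[-25.1  -0.1   6.4] [ 0.01 -0.92 -0.01]
[-25.   -0.1   6.8] [ 0.01 -0.92 -0.01]
```

View pics/w4.png

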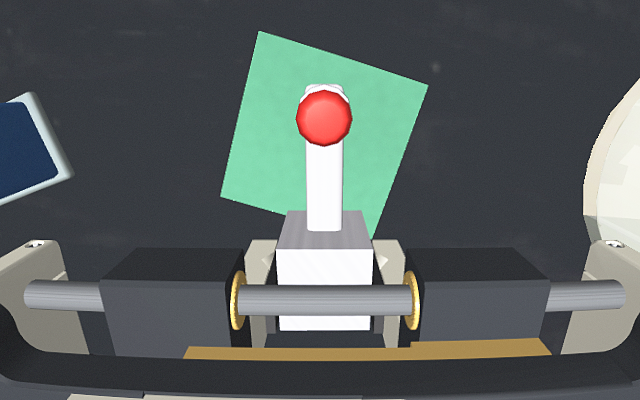

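```bash
cat >> h.py <<'E'
def castool(uv,yt):
    K,D=KD('wrist'); E=viewer.camera_params('wrist')['hand_eye']
    q=cv2.undistortPoints(np.asarray(uv,float).reshape(-1,1,2),K,D).reshape(-1,2); d=np.c_[q,np.ones(len(q))]@E[:3,:3].T
    o=E[:3,3]; return o+d*((yt-o[1])/d[:,1])[:,None]
E
python3 - <<'E'
from h import *
crop("w4",255,80,395,345,2.2,"c7")
im=cv2.imread('pics/w4.png'); hsv=cv2.cvtColor(im,cv2.COLOR_BGR2HSV)
r=cv2.inRange(hsv,(0,150,60),(8,255,255)); n,l,s,c=cv2.connectedComponentsWithStats(r); i=1+np.argmax(s[1:,4]); print(s[i],c[i])
print(castool([(324,117)],-51.5), castool([(277,249),(373,249),(276,330),(373,330)],-34.5))
for x in (300,320,340): print([int(v) for v in im[205:260:1,x].mean(1)])
E
```

```text
[ 296   90   56   56 1857] [324.78082929 119.58050619]
[[ -0.07692537 -51.5         71.67265692]] [[-18.51310189 -34.5         19.79548992]
 [ 19.03342967 -34.5         19.8112541 ]
 [-20.69438485 -34.5        -18.58133031]
 [ 20.82894442 -34.5        -18.54975506]]
[175, 174, 173, 176, 176, 168, 161, 160, 162, 159, 160, 162, 159, 161, 158, 161, 157, 158, 160, 156, 158, 156, 157, 155, 156, 154, 158, 153, 153, 154, 153, 153, 153, 155, 152, 154, 156, 155, 153, 156, 154, 156, 154, 145, 220, 255, 253, 251, 251, 251, 252, 252, 252, 252, 253]
[253, 252, 253, 252, 253, 252, 253, 252, 253, 252, 252, 252, 253, 252, 252, 253, 252, 253, 252, 252, 253, 252, 252, 253, 255, 255, 174, 151, 156, 157, 159, 157, 154, 156, 154, 158, 157, 157, 157, 157, 156, 157, 154, 145, 219, 255, 254, 252, 252, 252, 252, 252, 252, 251, 252]
[235, 235, 234, 236, 234, 236, 234, 236, 235, 235, 236, 235, 234, 237, 238, 238, 237, 237, 238, 237, 238, 238, 236, 238, 226, 179, 150, 156, 156, 157, 155, 155, 156, 155, 154, 156, 157, 156, 159, 156, 155, 155, 152, 143, 216, 255, 253, 252, 251, 251, 251, 251, 251, 251, 251]
```

View pics/c7.png

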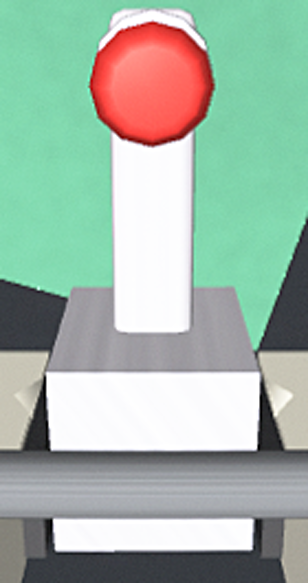

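The crank is held level, with the hub about 0.8 mm toward +tool z of the tool axis. Before fitting I re-measure the shaft from the same yaw with the crank in hand, from a point 105 mm short along tool z.

Run:
```python
from h import *
for r in plan([427,40.4,175],-74.5,12): print(r[0],r[1])
```

```text
[-24.2  -0.1  -6.3] [ 0.01 -0.92 -0.01]
[-24.3  -0.1  -5.9] [ 0.01 -0.92 -0.01]
[-24.4  -0.1  -5.5] [ 0.01 -0.92 -0.01]
[-24.4  -0.1  -5.1] [ 0.01 -0.92 -0.01]
[-24.5  -0.1  -4.7] [ 0.01 -0.92 -0.01]
[-24.6  -0.1  -4.3] [ 0.01 -0.92 -0.01]
[-24.7  -0.1  -3.9] [ 0.01 -0.92 -0.01]
[-24.7  -0.1  -3.5] [ 0.01 -0.92 -0.01]
[-24.8  -0.1  -3.1] [ 0.01 -0.92 -0.01]
[-24.8  -0.1  -2.7] [ 0.01 -0.92 -0.01]
[-24.9  -0.1  -2.3] [ 0.01 -0.92 -0.01]
[-24.9  -0.1  -1.9] [ 0.01 -0.92 -0.01]
```

>>> move_arm:
  targets:
    - {"slide":[-24.2,0,-6.3],"rotation":[0,-0.92,0]}
    - {"slide":[-24.3,0,-5.9],"rotation":[0,-0.92,0]}
    - {"slide":[-24.4,0,-5.5],"rotation":[0,-0.92,0]}
    - {"slide":[-24.4,0,-5.1],"rotation":[0,-0.92,0]}
    - {"slide":[-24.5,0,-4.7],"rotation":[0,-0.92,0]}
    - {"slide":[-24.6,0,-4.3],"rotation":[0,-0.92,0]}
    - {"slide":[-24.7,0,-3.9],"rotation":[0,-0.92,0]}
    - {"slide":[-24.7,0,-3.5],"rotation":[0,-0.92,0]}
    - {"slide":[-24.8,0,-3.1],"rotation":[0,-0.92,0]}
    - {"slide":[-24.8,0,-2.7],"rotation":[0,-0.92,0]}
    - {"slide":[-24.9,0,-2.3],"rotation":[0,-0.92,0]}
    - {"slide":[-24.9,0,-1.9],"rotation":[0,-0.92,0]}
    - {"slide":[0,0,0],"rotation":[0,0,0]}
    - {"slide":[0,0,0],"rotation":[0,0,0]}
    - {"slide":[0,0,0],"rotation":[0,0,0]}
    - {"slide":[0,0,0],"rotation":[0,0,0]}

```text
clock: 7.02
tool_pos: [427.4, 39.3, 173.7]
ee_rot: [0.564, -0.428, 0.428, -0.562]
wrist_force: [-0.7, -0.1, -3.6]
finger_gap: 0.428
```

Run:
```python
from h import *
s=st(); print(s['tool_pos'],s['finger_gap'])
cap('wrist','w5'); print(st()['tool_pos']); T=tool(); print(np.degrees(np.arctan2(T[1,0],T[0,0])))
```

```text
[427.41359879  39.34900344 173.67706309] 0.4283677885956595
[427.57304768  39.289079   173.86067249]
-74.50202120482957
```

View pics/w5.png

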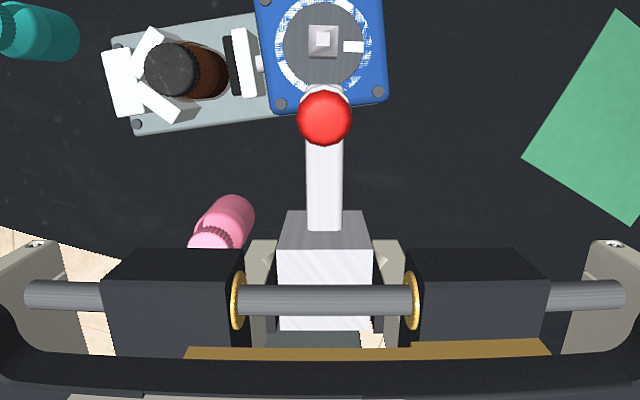

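The shaft is at (323,42), almost in line with the post and hub, with its flats square to the image.

Run:
```python
from h import *
crop("w5",265,0,385,95,6.5,"c8")
```

```text
(no output)
```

View pics/c8.png

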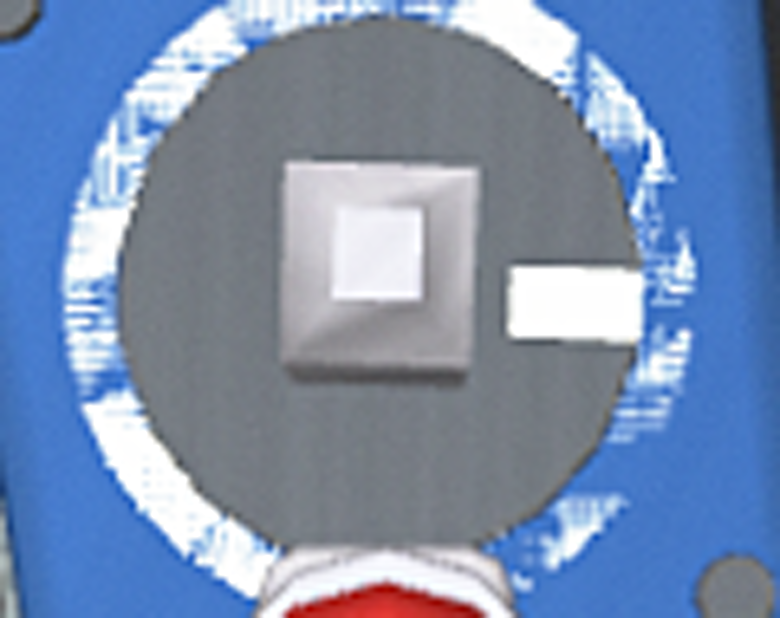

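Run:
```python
from h import *
c=lambda a:np.array(a)/6.5+[265,0]
A=castool(c([(283,163),(480,168),(470,368),(281,362)]),46.8); B=castool(c([(335,208),(424,208),(420,300),(333,298)]),39.8)
for X in (A,B):
  print(X.mean(0).round(2),[np.linalg.norm(X[(i+1)%4]-X[i]).round(1) for i in range(4)],[np.degrees(np.arctan2((X[(i+1)%4]-X[i])[2],(X[(i+1)%4]-X[i])[0])).round(1) for i in range(4)])
T=tool()
for X in (A,B): print((T@np.r_[X.mean(0),1]).round(1))
```

```text
[ -0.82  46.8  105.17] [np.float64(16.5), np.float64(16.0), np.float64(16.1), np.float64(15.9)] [np.float64(-1.4), np.float64(-92.5), np.float64(178.2), np.float64(88.8)]
[ -0.83  39.8  105.26] [np.float64(7.2), np.float64(7.1), np.float64(7.1), np.float64(6.9)] [np.float64(-0.0), np.float64(-92.4), np.float64(178.7), np.float64(88.4)]
[528.6  68.1 126.9   1. ]
[528.7  68.2 133.9   1. ]
```

>>> move_arm:
  targets:
    - {"slide":[-0.9,0,20.4],"rotation":[0,0,0]}
    - {"slide":[0,0,28],"rotation":[0,0,0]}
    - {"slide":[0,0,28],"rotation":[0,0,0]}
    - {"slide":[0,0,28],"rotation":[0,0,0]}
    - {"slide":[0,8,0],"rotation":[0,0,0]}
    - {"slide":[0,8,0],"rotation":[0,0,0]}
    - {"slide":[0,4,0],"rotation":[0,0,0]}
    - {"slide":[0,0,0],"rotation":[0,0,0]}
    - {"slide":[0,0,0],"rotation":[0,0,0]}
    - {"slide":[0,0,0],"rotation":[0,0,0]}
    - {"slide":[0,0,0],"rotation":[0,0,0]}

```text
clock: 7.98
tool_pos: [528.2, 69.0, 155.3]
ee_rot: [-0.563, 0.427, -0.428, 0.564]
wrist_force: [0.7, -0.2, -3.4]
finger_gap: 0.432
```

Run:
```python
from h import *
p=[]
for i in range(3):
  p.append(st()['tool_pos']); cap('scene','s2')
print(np.array(p))
crop("s2",270,130,370,230,6,"c9")
```

```text
[[528.15737232  68.99086019 155.31171822]
 [528.1891682   69.05735537 155.27493895]
 [528.20255615  69.07957548 155.22448512]]
```

View pics/c9.png

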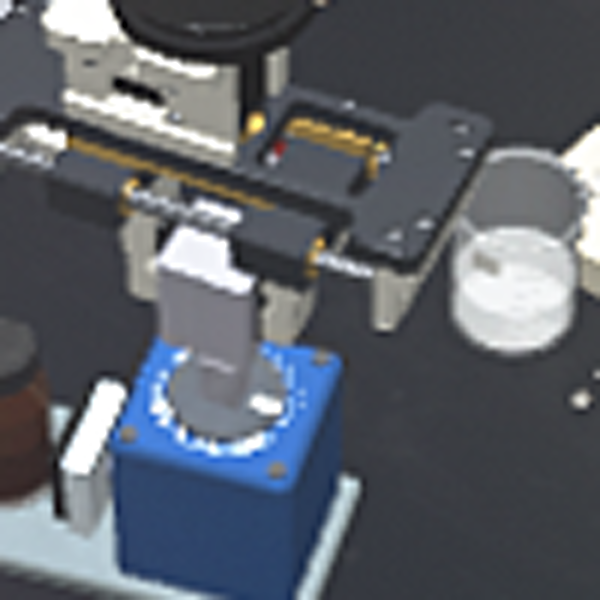

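>>> move_arm:
  targets:
    - {"slide":[0,5,0],"rotation":[0,0,0]}
    - {"slide":[0,4,0],"rotation":[0,0,0]}
    - {"slide":[0,3,0],"rotation":[0,0,0]}
    - {"slide":[0,3,0],"rotation":[0,0,0]}
    - {"slide":[0,3,0],"rotation":[0,0,0]}
    - {"slide":[0,0,0],"rotation":[0,0,0]}
    - {"slide":[0,0,0],"rotation":[0,0,0]}

```text
clock: 8.72
tool_pos: [528.0, 68.9, 136.3]
ee_rot: [0.563, -0.428, 0.428, -0.563]
wrist_force: [0.5, 0.1, -3.6]
finger_gap: 0.429
```

>>> move_arm:
  targets:
    - {"slide":[0,3,0],"rotation":[0,0,0]}
    - {"slide":[0,3,0],"rotation":[0,0,0]}
    - {"slide":[0,3,0],"rotation":[0,0,0]}
    - {"slide":[0,3,0],"rotation":[0,0,0]}
    - {"slide":[0,3,0],"rotation":[0,0,0]}
    - {"slide":[0,0,0],"rotation":[0,0,0]}
    - {"slide":[0,0,0],"rotation":[0,0,0]}

```text
clock: 9.3
tool_pos: [528.0, 69.0, 121.3]
ee_rot: [0.563, -0.428, 0.428, -0.563]
wrist_force: [0.1, -0.2, -3.1]
finger_gap: 0.43
```

>>> move_arm:
  targets:
    - {"slide":[0,2,0],"rotation":[0,0,0]}
    - {"slide":[0,1,0],"rotation":[0,0,0]}
    - {"slide":[0,1,0],"rotation":[0,0,0]}
    - {"slide":[0,0,0],"rotation":[0,0,0]}
    - {"slide":[0,0,0],"rotation":[0,0,0]}

```text
clock: 9.72
tool_pos: [528.1, 69.0, 117.5]
ee_rot: [0.563, -0.428, 0.428, -0.563]
wrist_force: [-0.0, 0.0, -4.4]
finger_gap: 0.437
```

>>> move_arm:
  targets:
    - {"slide":[0,1,0],"rotation":[0,0,0]}
    - {"slide":[0,0,0],"rotation":[0,0,0]}
    - {"slide":[0,0,0],"rotation":[0,0,0]}

```text
clock: 9.97
tool_pos: [528.1, 69.0, 116.5]
ee_rot: [-0.563, 0.428, -0.428, 0.563]
wrist_force: [-0.7, -0.6, -3.4]
finger_gap: 0.431
```

>>> move_arm:
  targets:
    - {"slide":[0,1,0],"rotation":[0,0,0]}
    - {"slide":[0,0,0],"rotation":[0,0,0]}
    - {"slide":[0,0,0],"rotation":[0,0,0]}

```text
clock: 10.22
tool_pos: [528.1, 69.0, 115.5]
ee_rot: [0.563, -0.428, 0.428, -0.563]
wrist_force: [0.6, -0.5, -2.5]
finger_gap: 0.429
```

>>> move_arm:
  targets:
    - {"slide":[0,1,0],"rotation":[0,0,0]}
    - {"slide":[0,0,0],"rotation":[0,0,0]}
    - {"slide":[0,0,0],"rotation":[0,0,0]}

```text
clock: 10.47
tool_pos: [528.3, 69.0, 115.4]
ee_rot: [-0.563, 0.427, -0.428, 0.563]
wrist_force: [-3.7, 0.6, 5.8]
finger_gap: 0.432
```

>>> move_arm:
  targets:
    - {"slide":[0,1,0],"rotation":[0,0,0]}
    - {"slide":[0,0,0],"rotation":[0,0,0]}
    - {"slide":[0,0,0],"rotation":[0,0,0]}

```text
clock: 10.72
tool_pos: [528.3, 69.0, 115.4]
ee_rot: [-0.563, 0.427, -0.428, 0.563]
wrist_force: [-7.3, 0.0, 13.9]
finger_gap: 0.436
```

Seated: contact at TCP z = 115.4, which puts the underside at about 104. Next I turn clockwise (+tool y) in stages, watching force and moment.

>>> move_arm:
  targets:
    - {"slide":[0,-1,0],"rotation":[0,2,0]}
    - {"slide":[-0.1,0,0],"rotation":[0,5,0]}
    - {"slide":[-0.1,0,0],"rotation":[0,5,0]}
    - {"slide":[-0.1,0,0],"rotation":[0,5,0]}
    - {"slide":[-0.1,0,0],"rotation":[0,5,0]}
    - {"slide":[0,0,0],"rotation":[0,0,0]}
    - {"slide":[0,0,0],"rotation":[0,0,0]}

```text
clock: 11.3
tool_pos: [527.9, 68.8, 115.4]
ee_rot: [0.471, -0.527, 0.528, -0.471]
wrist_force: [-3.1, -2.0, 6.0]
finger_gap: 0.432
```

Run:
```python
from h import *
s=st(); T=tool(); print(s['tool_pos'],np.degrees(np.arctan2(T[1,0],T[0,0])),s['wrist_force'],s['moment'],s['finger_gap'])
cap('wrist','w6'); cap('scene','s3'); crop("s3",230,130,370,240,5.5,"c10")
```

```text
[527.88158961  68.82909987 115.43154165] -96.44722352819271 [-3.08508142 -1.99682842  5.95059558] [-0.88277225  1.34549883 -0.05712559] 0.43180665657182743
```

View pics/w6.png

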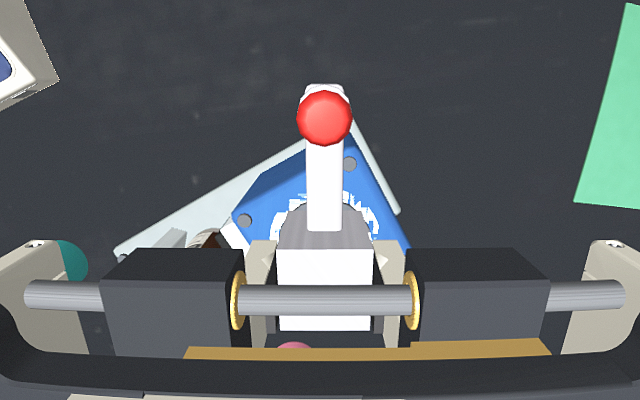

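View pics/c10.png

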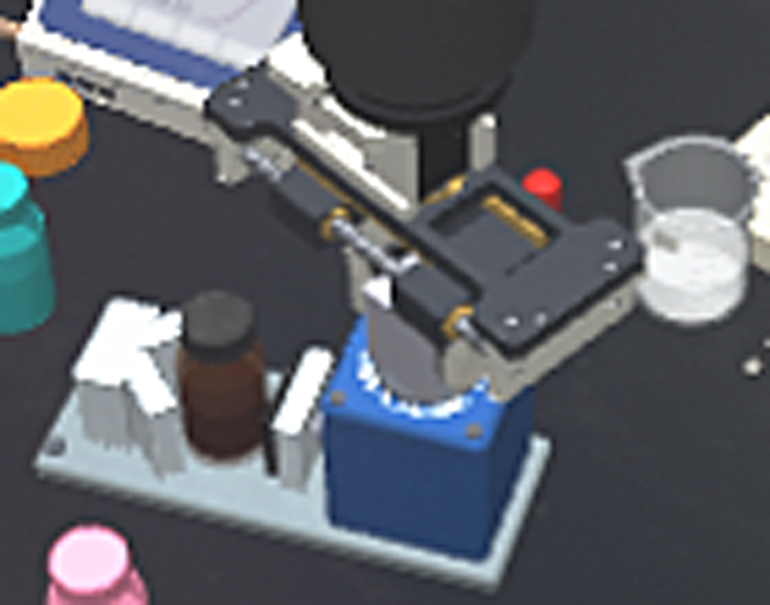

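>>> move_arm:
  targets:
    - {"slide":[-0.1,0,0],"rotation":[0,6,0]}
    - {"slide":[-0.1,0,0],"rotation":[0,6,0]}
    - {"slide":[-0.1,0,0],"rotation":[0,6,0]}
    - {"slide":[-0.1,0,0],"rotation":[0,6,0]}
    - {"slide":[-0.1,0,0],"rotation":[0,6,0]}
    - {"slide":[-0.1,0,0],"rotation":[0,6,0]}
    - {"slide":[-0.1,0,0],"rotation":[0,6,0]}
    - {"slide":[-0.1,0,0],"rotation":[0,6,0]}
    - {"slide":[-0.1,0,0],"rotation":[0,6,0]}
    - {"slide":[-0.1,0,0],"rotation":[0,6,0]}
    - {"slide":[-0.1,0,0],"rotation":[0,6,0]}
    - {"slide":[-0.1,0,0],"rotation":[0,6,0]}
    - {"slide":[-0.1,0,0],"rotation":[0,6,0]}
    - {"slide":[-0.1,0,0],"rotation":[0,6,0]}
    - {"slide":[0,0,0],"rotation":[0,0,0]}
    - {"slide":[0,0,0],"rotation":[0,0,0]}

```text
clock: 12.73
tool_pos: [529.5, 70.2, 115.4]
ee_rot: [0.002, 0.707, -0.707, -0.001]
wrist_force: [-1.5, -0.4, 6.5]
finger_gap: 0.43
```

Run:
```python
from h import *
s=st(); T=tool(); print(s['tool_pos'],np.degrees(np.arctan2(T[1,0],T[0,0])),s['wrist_force'],s['moment'],s['finger_gap'],s['joint_positions'])
cap('wrist','w7'); cap('scene','s4'); crop("s4",230,130,370,240,5.5,"c11")
```

```text
[529.46896165  70.24870972 115.43813138] 179.76715378933693 [-1.47841024 -0.36092405  6.51336711] [-0.34697765  0.85283607 -0.0651988 ] 0.43031593501105236 [ 4.99603756e-01  2.30050664e-01 -4.49012543e-01  6.61602197e-04
 -8.90697417e-01 -5.04083456e-01]
```

View pics/w7.png

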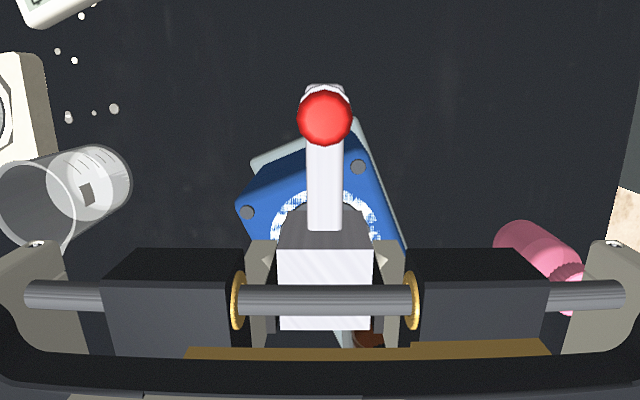

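View pics/c11.png

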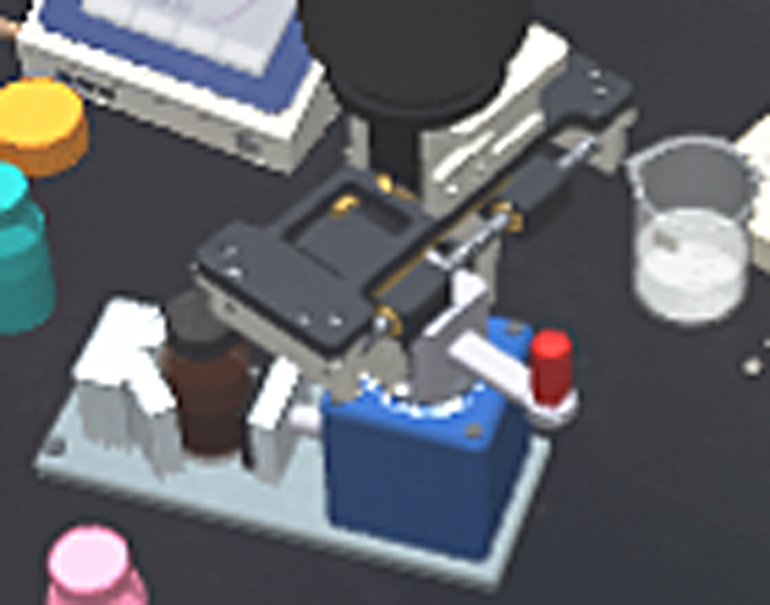

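The crank is turning the shaft and the jaw is advancing; the bottle stays upright. I continue in smaller steps.

>>> move_arm:
  targets:
    - {"slide":[-0.1,0,0],"rotation":[0,5,0]}
    - {"slide":[-0.1,0,0],"rotation":[0,5,0]}
    - {"slide":[-0.1,0,0],"rotation":[0,5,0]}
    - {"slide":[0,0,0],"rotation":[0,4,0]}
    - {"slide":[0,0,0],"rotation":[0,0,0]}
    - {"slide":[0,0,0],"rotation":[0,0,0]}

```text
clock: 13.33
tool_pos: [530.0, 70.2, 115.4]
ee_rot: [0.118, 0.697, -0.697, -0.117]
wrist_force: [-0.6, -1.5, 5.9]
finger_gap: 0.436
```

```bash
cat > m.py <<'E'
from h import *
s=st(); T=tool(); print(s['tool_pos'].round(1),np.degrees(np.arctan2(T[1,0],T[0,0])).round(2),s['wrist_force'].round(1),s['moment'].round(2),'j6 torque',s['joint_efforts'][5].round(2))
E
python3 m.py
```

```text
[530.   70.2 115.4] 160.86 [-0.6 -1.5  5.9] [-0.52  0.45 -0.01] j6 torque -0.25
```

>>> move_arm:
  targets:
    - {"slide":[0,0,0],"rotation":[0,3,0]}
    - {"slide":[0,0,0],"rotation":[0,3,0]}
    - {"slide":[0,0,0],"rotation":[0,0,0]}
    - {"slide":[0,0,0],"rotation":[0,0,0]}

```text
clock: 13.67
tool_pos: [530.1, 70.1, 115.4]
ee_rot: [0.154, 0.69, -0.69, -0.153]
wrist_force: [-1.3, -2.0, 4.9]
finger_gap: 0.429
```

```bash
python3 m.py
```

```text
[530.1  70.1 115.4] 154.92 [-1.3 -2.   4.9] [-0.75  0.19  0.49] j6 torque -0.66
```

>>> move_arm:
  targets:
    - {"slide":[0,0,0],"rotation":[0,3,0]}
    - {"slide":[0,0,0],"rotation":[0,0,0]}
    - {"slide":[0,0,0],"rotation":[0,0,0]}

```text
clock: 13.92
tool_pos: [530.3, 70.4, 115.5]
ee_rot: [0.172, 0.686, -0.686, -0.171]
wrist_force: [0.1, -0.8, 5.6]
finger_gap: 0.437
```

```bash
python3 m.py
```

```text
[530.3  70.4 115.5] 151.96 [ 0.1 -0.8  5.6] [-0.38 -0.01  0.98] j6 torque -1.17
```

>>> move_arm:
  targets:
    - {"slide":[0,0,0],"rotation":[0,3,0]}
    - {"slide":[0,0,0],"rotation":[0,0,0]}
    - {"slide":[0,0,0],"rotation":[0,0,0]}

```text
clock: 14.17
tool_pos: [530.6, 71.0, 115.4]
ee_rot: [0.19, 0.682, -0.681, -0.188]
wrist_force: [1.5, 2.0, 5.5]
finger_gap: 0.437
```

```bash
python3 m.py
python3 - <<'E'
from h import *
cap('wrist','w8'); cap('scene','s5'); crop("s5",230,130,370,240,5.5,"c12")
E
```

```text
[530.6  71.  115.4] 148.95 [1.5 2.  5.5] [ 0.68 -0.24  1.23] j6 torque -1.35
```

View pics/w8.png

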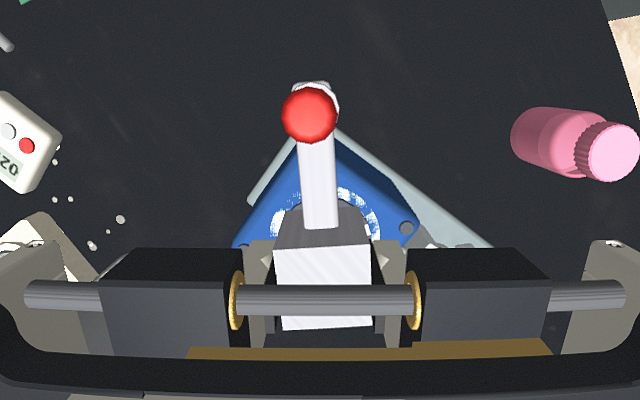

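View pics/c12.png

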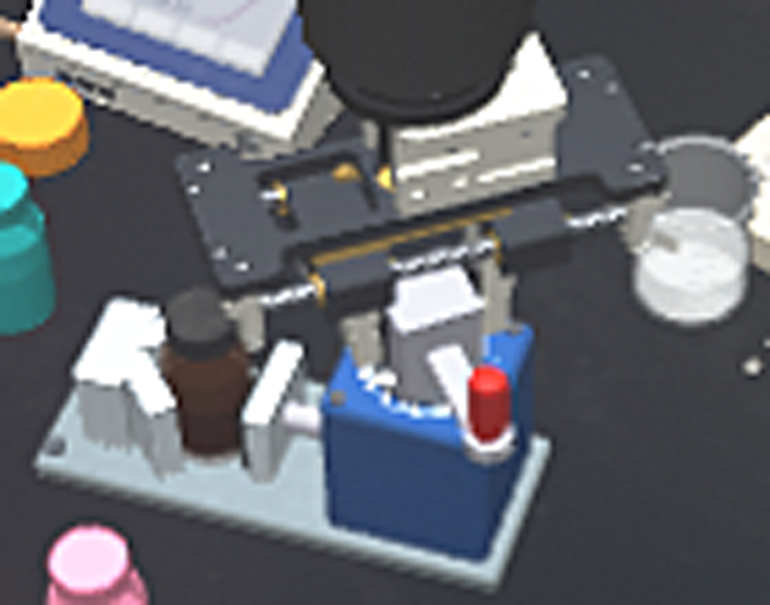

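Run:
```python
from h import *
im=cv2.imread('pics/w8.png'); 
for n in ('w4','w7','w8'):
    hsv=cv2.cvtColor(cv2.imread(f'pics/{n}.png'),cv2.COLOR_BGR2HSV)
    r=cv2.inRange(hsv,(0,150,60),(8,255,255)); k,l,s,c=cv2.connectedComponentsWithStats(r[:200,260:400]); i=1+np.argmax(s[1:,4]); print(n,c[i]+[260,0], castool([c[i]+[260,0]],-51.5))
print(castool([(274,250),(371,246),(283,331),(373,325)],-34.5))
cap('top','t1'); crop('t1',240,170,360,260,6,'c13'); crop('w8',250,80,390,340,2.3,'c14')
```

```text
w4 [324.78082929 119.58050619] [[  0.66239454 -51.5         72.00050872]]
w7 [325.85321101 116.32008155] [[  0.98420056 -51.5         72.96777082]]
w8 [308.56223629 111.99314346] [[ -4.19420306 -51.5         74.24918435]]
[[-19.16772626 -34.5         20.46317833]
 [ 18.73988922 -34.5         22.1718635 ]
 [-17.16957733 -34.5        -17.96855799]
 [ 21.25058277 -34.5        -14.9114087 ]]
```

View pics/c14.png

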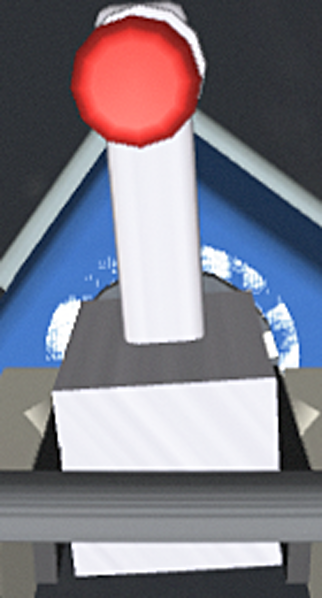

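View pics/c13.png

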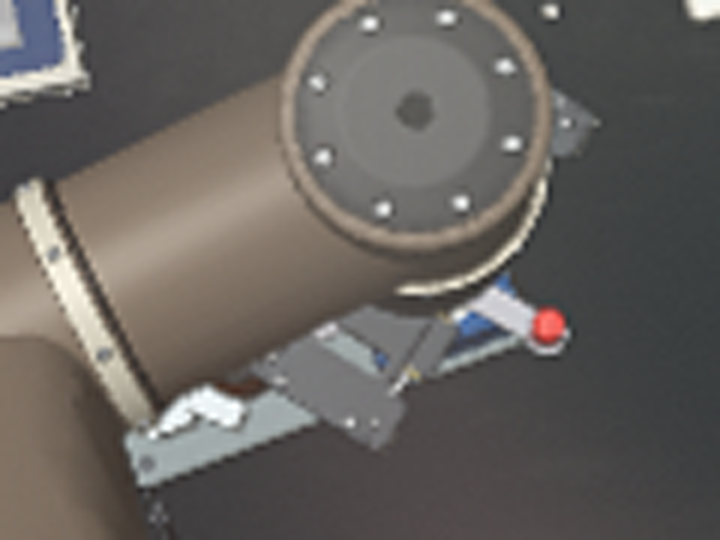

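The crank has rolled about 4° in the fingers against 1.2 N m, well above the turning torque, so the shaft is at its stop. I open, realign to the hub, and regrip.

>>> move_arm:
  targets:
    - {"slide":[0,0,0],"rotation":[0,0,0]}
    - {"slide":[0,0,0],"rotation":[0,0,0]}
    - {"slide":[0,0,0],"rotation":[0,0,0]}
    - {"slide":[0,0,0],"rotation":[0,0,0]}
    - {"slide":[0.5,0,2],"rotation":[0,-4,0]}
    - {"slide":[0,0,0],"rotation":[0,0,0]}
    - {"slide":[0,0,0],"rotation":[0,0,0]}
  hand: 75

```text
clock: 14.9
tool_pos: [527.6, 68.6, 114.3]
ee_rot: [-0.168, -0.687, 0.687, 0.168]
wrist_force: [-0.7, 0.7, 0.1]
finger_gap: 0.744
```

```bash
python3 m.py
python3 - <<'E'
from h import *
cap('wrist','w9')
E
```

```text
[527.6  68.6 114.3] 152.49 [-0.7  0.7  0.1] [ 0.09 -0.09 -0.04] j6 torque 0.38
```

View pics/w9.png

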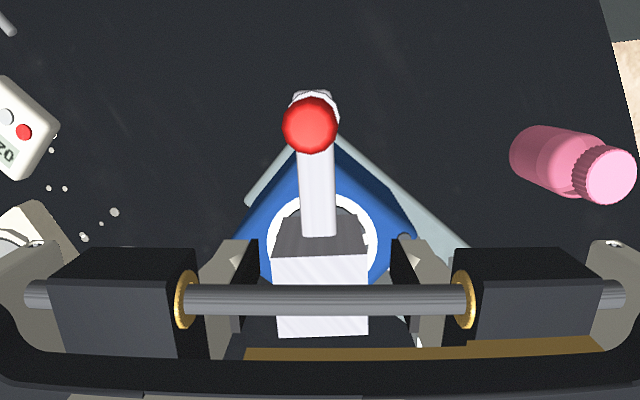

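Run:
```python
from h import *
crop('w9',250,80,390,345,2.2,'c15')
print(castool([(272,257),(366,254),(277,339),(369,334)],-33.7), castool([(310,122)],-51))
```

```text
[[-20.20862583 -33.7         16.96303478]
 [ 17.04816103 -33.7         18.28171565]
 [-20.05861506 -33.7        -22.93071889]
 [ 19.9039081  -33.7        -20.27587054]] [[ -3.79013889 -51.          71.20416623]]
```

View pics/c15.png

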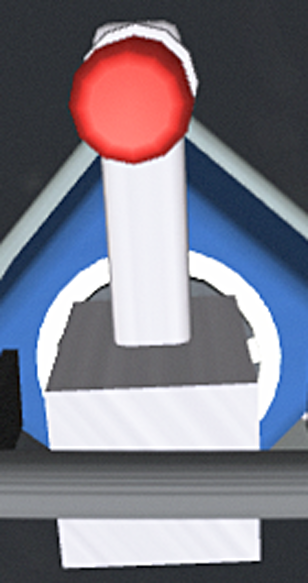

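>>> move_arm:
  targets:
    - {"slide":[-0.8,0,-1.5],"rotation":[0,-5,0]}
    - {"slide":[0,0,0],"rotation":[0,0,0]}
    - {"slide":[0,0,0],"rotation":[0,0,0]}

```text
clock: 15.2
tool_pos: [529.3, 69.8, 114.5]
ee_rot: [-0.138, -0.693, 0.693, 0.139]
wrist_force: [-0.8, -0.1, -0.0]
finger_gap: 0.751
```

>>> move_arm:
  targets:
    - {"slide":[0,0,0],"rotation":[0,0,0]}
    - {"slide":[0,0,0],"rotation":[0,0,0]}
    - {"slide":[0,0,0],"rotation":[0,0,0]}
    - {"slide":[0,0,0],"rotation":[0,0,0]}
    - {"slide":[0,0,0],"rotation":[0,0,0]}
    - {"slide":[0,0,0],"rotation":[0,0,0]}
    - {"slide":[0,0,0],"rotation":[0,0,0]}
    - {"slide":[0,0,0],"rotation":[0,0,0]}
  hand: 0

```text
clock: 15.87
tool_pos: [529.7, 69.7, 114.7]
ee_rot: [0.138, 0.694, -0.694, -0.137]
wrist_force: [3.6, -3.0, -1.9]
finger_gap: 0.435
```

```bash
python3 m.py
```

```text
[529.7  69.7 114.7] 157.59 [ 3.6 -3.  -1.9] [-0.64 -1.31  0.34] j6 torque -0.37
```

>>> move_arm:
  targets:
    - {"slide":[0,0,0],"rotation":[0,-3,0]}
    - {"slide":[0,0,0],"rotation":[0,0,0]}
    - {"slide":[0,0,0],"rotation":[0,0,0]}

```text
clock: 16.12
tool_pos: [529.6, 69.8, 114.7]
ee_rot: [0.12, 0.697, -0.697, -0.12]
wrist_force: [3.3, -1.9, 0.3]
finger_gap: 0.431
```

```bash
python3 m.py
```

```text
[529.6  69.8 114.7] 160.49 [ 3.3 -1.9  0.3] [-0.54 -1.24  0.13] j6 torque 0.19
```

Moment is down to about zero, so I lift straight up.

>>> move_arm:
  targets:
    - {"slide":[0,-3,0],"rotation":[0,0,0]}
    - {"slide":[0,-4,0],"rotation":[0,0,0]}
    - {"slide":[0,-5,0],"rotation":[0,0,0]}
    - {"slide":[0,-5,0],"rotation":[0,0,0]}
    - {"slide":[0,0,0],"rotation":[0,0,0]}

```text
clock: 16.53
tool_pos: [529.4, 69.9, 131.9]
ee_rot: [0.12, 0.697, -0.697, -0.12]
wrist_force: [2.5, -1.1, -2.0]
finger_gap: 0.435
```

```bash
python3 m.py
```

```text
[529.4  69.9 131.9] 160.48 [ 2.5 -1.1 -2. ] [-0.37 -1.21  0.01] j6 torque -0.0
```

>>> move_arm:
  targets:
    - {"slide":[0,-6,0],"rotation":[0,0,0]}
    - {"slide":[0,-8,0],"rotation":[0,0,0]}
    - {"slide":[0,-12,0],"rotation":[0,0,0]}
    - {"slide":[0,-15,0],"rotation":[0,0,0]}
    - {"slide":[0,-12,0],"rotation":[0,0,0]}
    - {"slide":[0,0,0],"rotation":[0,0,0]}
    - {"slide":[0,0,0],"rotation":[0,0,0]}

```text
clock: 17.12
tool_pos: [528.6, 69.9, 184.5]
ee_rot: [0.119, 0.697, -0.697, -0.12]
wrist_force: [-0.0, 0.2, -5.0]
finger_gap: 0.434
```

```bash
python3 m.py
python3 - <<'E'
from h import *
cap('wrist','w10'); cap('scene','s6'); crop("s6",230,130,370,240,5.5,"c16")
for r in plan([427,60,178],-74.5-90,14): print(r[0],r[1])
E
```

```text
[528.6  69.9 184.5] 160.53 [-0.   0.2 -5. ] [ 0.13 -0.05 -0.  ] j6 torque -0.01
[6.6 0.4 3.1] [-0.   -2.5   0.01]
[6.7 0.4 2.8] [-0.   -2.5   0.01]
[6.8 0.4 2.5] [-0.   -2.5   0.01]
[6.9 0.4 2.2] [-0.   -2.5   0.01]
[7.  0.4 1.9] [-0.   -2.5   0.01]
[7.1 0.4 1.6] [-0.   -2.5   0.01]
[7.2 0.4 1.3] [-0.   -2.5   0.01]
[7.2 0.4 0.9] [-0.   -2.5   0.01]
[7.2 0.4 0.6] [-0.   -2.5   0.01]
[7.3 0.4 0.3] [-0.   -2.5   0.01]
[ 7.3  0.4 -0. ] [-0.   -2.5   0.01]
[ 7.3  0.4 -0.3] [-0.   -2.5   0.01]
[ 7.2  0.4 -0.6] [-0.   -2.5   0.01]
[ 7.2  0.4 -1. ] [-0.   -2.5   0.01]
```

View pics/w10.png

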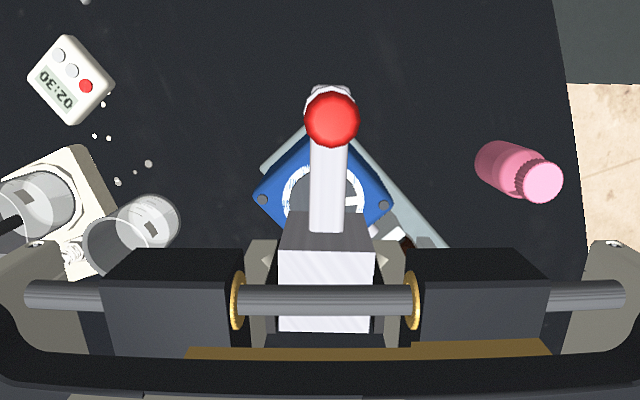

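View pics/c16.png

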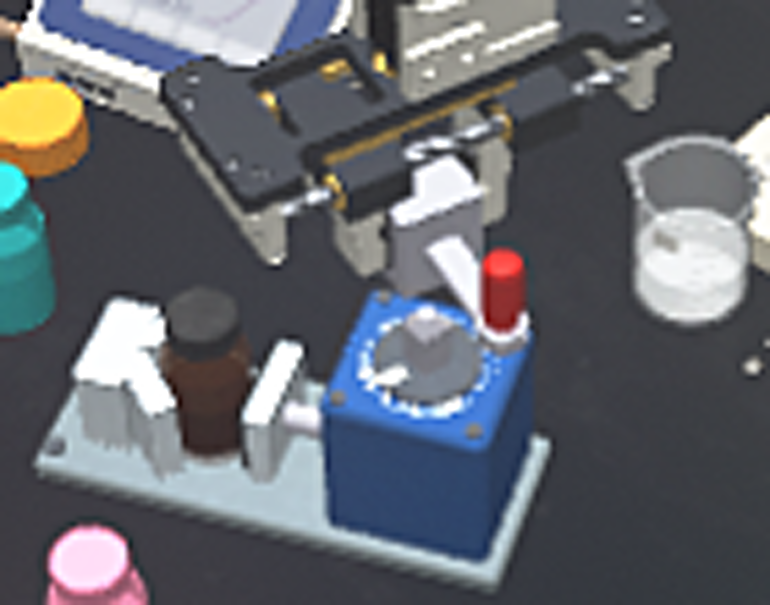

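The crank is off. The shaft mark has moved round to point left. I step back along -tool z to measure the shaft angle clearly.

>>> move_arm:
  targets:
    - {"slide":[0,0,-25],"rotation":[0,0,0]}
    - {"slide":[0,0,-27],"rotation":[0,0,0]}
    - {"slide":[0,0,-27],"rotation":[0,0,0]}
    - {"slide":[0,0,-27],"rotation":[0,0,0]}
    - {"slide":[0,0,0],"rotation":[0,0,0]}
    - {"slide":[0,0,0],"rotation":[0,0,0]}
    - {"slide":[0,0,0],"rotation":[0,0,0]}

```text
clock: 17.8
tool_pos: [563.6, 169.4, 183.1]
ee_rot: [-0.118, -0.696, 0.698, 0.12]
wrist_force: [-0.7, -0.3, -3.1]
finger_gap: 0.435
```

```bash
python3 m.py
python3 - <<'E'
from h import *
cap('wrist','w11'); crop("w11",265,0,385,95,6.5,"c17")
E
```

```text
[563.6 169.4 183.1] 160.58 [-0.7 -0.3 -3.1] [ 0.05 -0.08 -0.  ] j6 torque -0.02
```

View pics/c17.png

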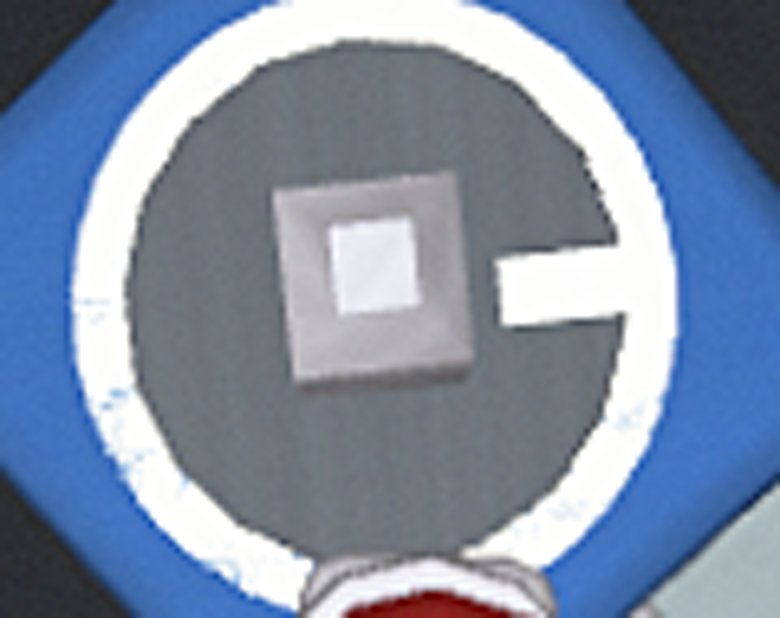

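Run:
```python
from h import *
c=lambda a:np.array(a)/6.5+[265,0]
def rep(n,A,B,ref=None):
    P=np.load(f'pics/{n}.npy')
    for q,z in ((A,127),(B,134)):
        X=cast('wrist',P,c(q),z); e=[np.degrees(np.arctan2(*(X[(i+1)%4]-X[i])[1::-1]))for i in range(4)]
        a=np.degrees(np.angle(np.mean(np.exp(4j*np.radians(e)))))/4
        print(n,X.mean(0).round(1),'sq ang mod 90',a.round(2))
rep('w5',[(283,163),(480,168),(470,368),(281,362)],[(335,208),(424,208),(420,300),(333,298)])
rep('w11',[(274,190),(457,174),(472,358),(294,378)],[(328,226),(412,217),(421,303),(340,314)])
for n,m in (('w5',[(508,303),(640,305)]),('w11',[(500,292),(618,280)])):
    X=cast('wrist',np.load(f'pics/{n}.npy'),c(m),104); d=X[1]-X[0]; print(n,'mark',np.degrees(np.arctan2(d[1],d[0])).round(1))
```

```text
w5 [528.4  68.2 127. ] sq ang mod 90 13.81
w5 [528.5  68.3 134. ] sq ang mod 90 14.18
w11 [528.4  68.9 127. ] sq ang mod 90 -13.92
w11 [528.3  68.9 134. ] sq ang mod 90 -12.54
w5 mark -75.0
w11 mark 166.4
```

The measured turn is only about 118° (2.05 rad) against 126° at the stop. The measurement is good to ±2°, but that is not good enough. The shaft may have been drawn back a little at the regrip, so I will refit and turn again. First I measure the crank in hand.

Run:
```python
from h import *
crop('w11',250,70,390,340,2.2,'c18')
c=lambda a:np.array(a)/6.5+[265,0]
# shaft in tool frame ; TCP z ~183.8
A=castool(c([(274,190),(457,174),(472,358),(294,378)]),183.8-127).mean(0);B=castool(c([(328,226),(412,217),(421,303),(340,314)]),183.8-134).mean(0); print(A,B)
```

```text
[ -0.32207063  56.8        106.49218384] [ -0.20783019  49.8        106.51404738]
```

View pics/c18.png

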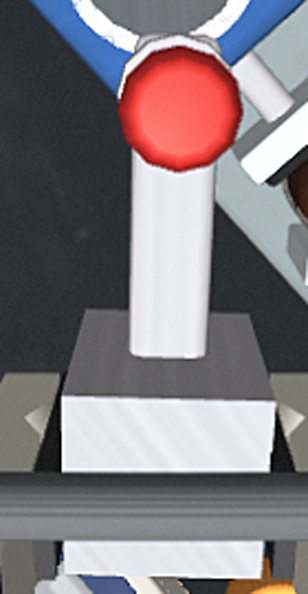

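Run:
```python
from h import *
c=lambda a:np.array(a)/2.2+[250,70]
X=castool(c([(62,396),(274,403),(263,578),(66,573)]),-34.5); p=castool(c([(181,107)]),-51.5)[0]
print(X.round(1),X.mean(0),p)
h=X.mean(0); print('lean to +x deg',np.degrees(np.arctan2(p[0]-h[0],p[2]-h[2])))
```

```text
[[-17.5 -34.5  20.3]
 [ 20.3 -34.5  18.9]
 [ 20.  -34.5 -19. ]
 [-18.4 -34.5 -17.8]] [  1.13624867 -34.5          0.60331255] [  2.99066141 -51.5         72.16733151]
lean to +x deg 1.4843528007239266
```

Analysis: the resisting torque began at crank yaw of about -112°, and the crank came off at the clockwise edge of its play. Both agree with the shaft being against its stop at the measured -103.5°, which would mean it did not start at exactly 0. I check this independently by viewing the bottle, jaw and V from above.

>>> move_arm:
  targets:
    - {"slide":[23,-4,-28],"rotation":[0,0,0]}
    - {"slide":[23,-4,-28],"rotation":[0,0,0]}
    - {"slide":[24,-4,-28],"rotation":[0,0,0]}
    - {"slide":[0,0,0],"rotation":[0,0,0]}
    - {"slide":[0,0,0],"rotation":[0,0,0]}
    - {"slide":[0,0,0],"rotation":[0,0,0]}

```text
clock: 18.35
tool_pos: [526.0, 271.6, 196.4]
ee_rot: [-0.119, -0.697, 0.697, 0.119]
wrist_force: [-0.2, -0.4, -4.5]
finger_gap: 0.429
```

```bash
python3 m.py
python3 - <<'E'
from h import *
cap('wrist','w12'); crop("w12",200,0,400,120,4,"c19")
E
```

```text
[526.  271.6 196.4] 160.58 [-0.2 -0.4 -4.5] [ 0.07 -0.11 -0.04] j6 torque -0.04
```

View pics/w12.png

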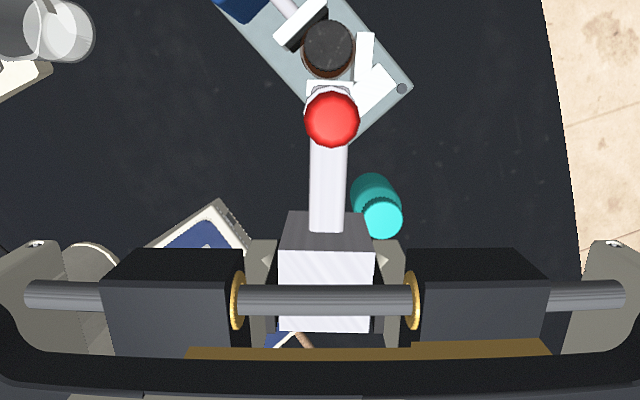

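View pics/c19.png

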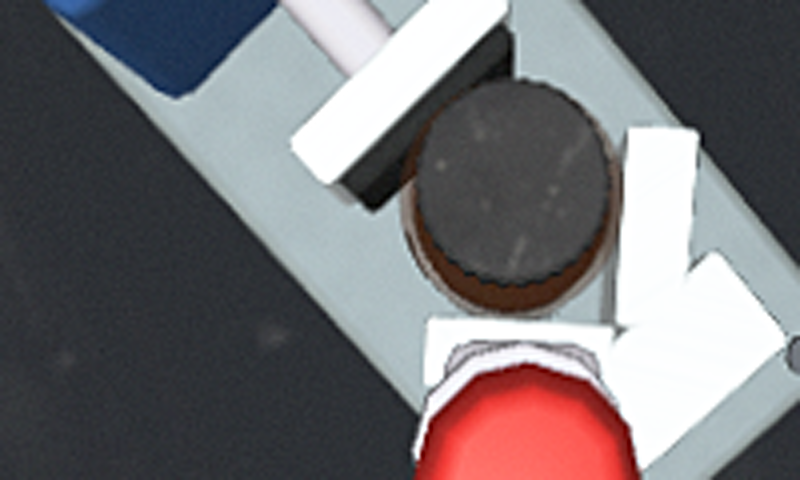

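The bottle touches the rubber jaw and both V faces. I compute its position.

Run:
```python
from h import *
P=np.load('pics/w12.npy'); c=lambda a:np.array(a)/4+[200,0]
b=cast('wrist',P,c([(514,181)]),97)[0]; s=np.array([528.4,68.6])
print(b, np.linalg.norm(b[:2]-s), np.degrees(np.arctan2(*(b[:2]-s)[::-1]))-90)
L=cast('wrist',P,c([(225,223),(365,378)]),12); d=L[1]-L[0]; print('plate left edge yaw',np.degrees(np.arctan2(d[1],d[0]))-90)
L=cast('wrist',P,c([(640,60),(780,243)]),12); d=L[1]-L[0]; print('plate right edge yaw',np.degrees(np.arctan2(d[1],d[0]))-90)
J=cast('wrist',P,c([(290,145),(328,188),(512,22),(372,212),(345,190)]),62); print((J[:,:2]-s).round(1))
a=np.radians(21.7); u=np.array([-np.sin(a),np.cos(a)]); print((J[:,:2]-s)@u)
```

```text
[486.06920736 169.31636371  97.        ] 109.25054656374925 22.796872827014894
plate left edge yaw 22.54292789606832
plate right edge yaw 20.999736458717962
[[ -5.1  76.2]
 [ -9.2  86.2]
 [-53.3  69.7]
 [-15.8  93.3]
 [-12.2  87.7]]
[72.66841792 83.47264995 84.41858527 92.5231754  85.96401115]
```

The bottle is at 109.25 mm from the shaft axis (nominal 109). The vice yaw of about 21.7° explains the angle: the shaft's flats started at 14°, an initial joint angle of about 0.13 rad. They are now at -103.4°, about 125° (2.18 rad) from the vice axes, so the shaft is at its stop. Next I place the crank on the mat.

Run:
```python
from h import *
for r in plan([566,-200,190],165,14): print(r[0],r[1])
```

```text
[-13.9   0.5  30.8] [-0.   -0.32  0.  ]
[-13.7   0.5  30.9] [-0.   -0.32  0.  ]
[-13.6   0.5  30.9] [-0.   -0.32  0.  ]
[-13.4   0.5  31. ] [-0.   -0.32  0.  ]
[-13.2   0.5  31.1] [-0.   -0.32  0.  ]
[-13.    0.5  31.2] [-0.   -0.32  0.  ]
[-12.9   0.5  31.2] [-0.   -0.32  0.  ]
[-12.7   0.5  31.3] [-0.   -0.32  0.  ]
[-12.5   0.5  31.4] [-0.   -0.32  0.  ]
[-12.3   0.5  31.4] [-0.   -0.32  0.  ]
[-12.2   0.5  31.5] [-0.   -0.32  0.  ]
[-12.    0.5  31.6] [-0.   -0.32  0.  ]
[-11.8   0.5  31.6] [-0.   -0.32  0.  ]
[-11.6   0.5  31.7] [-0.   -0.32  0.  ]
```

>>> move_arm:
  targets:
    - {"slide":[-13.9,0,30.8],"rotation":[0,-0.3,0]}
    - {"slide":[-13.7,0,30.9],"rotation":[0,-0.3,0]}
    - {"slide":[-13.6,0,30.9],"rotation":[0,-0.3,0]}
    - {"slide":[-13.4,0,31],"rotation":[0,-0.3,0]}
    - {"slide":[-13.2,0,31],"rotation":[0,-0.3,0]}
    - {"slide":[-13,0,31.2],"rotation":[0,-0.3,0]}
    - {"slide":[-12.9,0,31.2],"rotation":[0,-0.3,0]}
    - {"slide":[-12.7,0,31.3],"rotation":[0,-0.3,0]}
    - {"slide":[-12.5,0,31.4],"rotation":[0,-0.3,0]}
    - {"slide":[-12.3,0,31.4],"rotation":[0,-0.3,0]}
    - {"slide":[-12.2,0,31.5],"rotation":[0,-0.3,0]}
    - {"slide":[-12,0,31.6],"rotation":[0,-0.3,0]}
    - {"slide":[-11.8,0,31.6],"rotation":[0,-0.3,0]}
    - {"slide":[-11.6,0,31.7],"rotation":[0,-0.3,0]}
    - {"slide":[0,0,0],"rotation":[0,0,0]}
    - {"slide":[0,0,0],"rotation":[0,0,0]}
    - {"slide":[0,0,0],"rotation":[0,0,0]}

```text
clock: 19.82
tool_pos: [564.6, -200.0, 196.2]
ee_rot: [0.094, 0.701, -0.701, -0.095]
wrist_force: [-0.7, 0.6, -2.9]
finger_gap: 0.432
```

```bash
python3 m.py
python3 - <<'E'
from h import *
cap('wrist','w13')
E
```

```text
[ 564.6 -200.   196.2] 164.62 [-0.7  0.6 -2.9] [ 0.19 -0.06  0.03] j6 torque 0.05
```

View pics/w13.png

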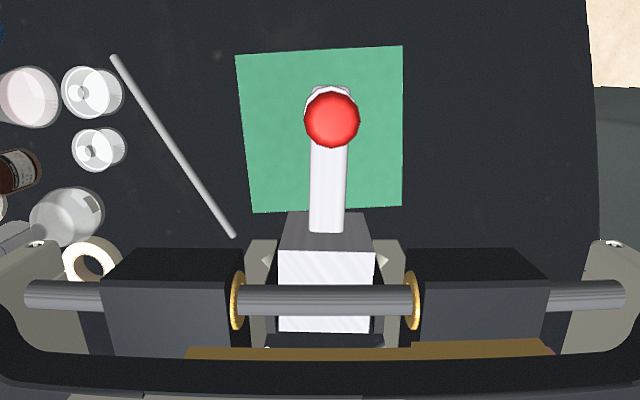

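The mat corners are at (235,55), (403,45), (402,206) and (253,213). I check where the hub will land.

Run:
```python
from h import *
P=np.load('pics/w13.npy'); X=cast('wrist',P,[(235,55),(403,45),(402,206),(253,213)],3); print(X.round(1),X.mean(0)); 
Y=castool([(235,55),(403,45),(402,206),(253,213)],193.2); print(Y.mean(0).round(1),[np.degrees(np.arctan2(*(Y[(i+1)%4]-Y[i])[::2])).round(1) for i in range(4)])
```

```text
[[ 615.9 -330.1    3. ]
 [ 460.1 -296.5    3. ]
 [ 494.3 -139.4    3. ]
 [ 650.2 -174.1    3. ]] [ 555.11998797 -235.03431523    3.        ]
[ -0.3 193.2  36.3] [np.float64(86.8), np.float64(176.9), np.float64(-92.8), np.float64(-3.0)]
```

>>> move_arm:
  targets:
    - {"slide":[0,20,0],"rotation":[0,0,0]}
    - {"slide":[0,30,0],"rotation":[0,0,0]}
    - {"slide":[0,30,0],"rotation":[0,0,0]}
    - {"slide":[0,30,0],"rotation":[0,0,0]}
    - {"slide":[0,30,0],"rotation":[0,0,0]}
    - {"slide":[0,20,0],"rotation":[0,0,0]}
    - {"slide":[0,12,0],"rotation":[0,0,0]}
    - {"slide":[0,5,0],"rotation":[0,0,0]}
    - {"slide":[0,0,0],"rotation":[0,0,0]}
    - {"slide":[0,0,0],"rotation":[0,0,0]}
    - {"slide":[0,0,0],"rotation":[0,0,0]}

```text
clock: 20.78
tool_pos: [566.6, -198.6, 20.9]
ee_rot: [0.094, 0.701, -0.701, -0.093]
wrist_force: [0.6, 0.6, -3.1]
finger_gap: 0.435
```

>>> move_arm:
  targets:
    - {"slide":[0,1.5,0],"rotation":[0,0,0]}
    - {"slide":[0,1,0],"rotation":[0,0,0]}
    - {"slide":[0,0,0],"rotation":[0,0,0]}
    - {"slide":[0,0,0],"rotation":[0,0,0]}

```text
clock: 21.12
tool_pos: [565.7, -198.9, 17.4]
ee_rot: [0.094, 0.701, -0.701, -0.094]
wrist_force: [0.0, 0.5, -3.9]
finger_gap: 0.436
```

>>> move_arm:
  targets:
    - {"slide":[0,1,0],"rotation":[0,0,0]}
    - {"slide":[0,1,0],"rotation":[0,0,0]}
    - {"slide":[0,0,0],"rotation":[0,0,0]}
    - {"slide":[0,0,0],"rotation":[0,0,0]}

```text
clock: 21.45
tool_pos: [565.5, -198.9, 14.9]
ee_rot: [-0.094, -0.701, 0.701, 0.094]
wrist_force: [0.3, -0.0, -4.2]
finger_gap: 0.433
```

>>> move_arm:
  targets:
    - {"slide":[0,1,0],"rotation":[0,0,0]}
    - {"slide":[0,0,0],"rotation":[0,0,0]}
    - {"slide":[0,0,0],"rotation":[0,0,0]}

```text
clock: 21.7
tool_pos: [565.5, -198.9, 14.0]
ee_rot: [-0.094, -0.701, 0.701, 0.094]
wrist_force: [0.1, -0.0, -3.9]
finger_gap: 0.439
```

>>> move_arm:
  targets:
    - {"slide":[0,0.7,0],"rotation":[0,0,0]}
    - {"slide":[0,0,0],"rotation":[0,0,0]}
    - {"slide":[0,0,0],"rotation":[0,0,0]}

```text
clock: 21.95
tool_pos: [565.7, -198.9, 13.7]
ee_rot: [-0.094, -0.701, 0.701, 0.094]
wrist_force: [-2.0, 1.0, 1.8]
finger_gap: 0.433
```

>>> move_arm:
  targets:
    - {"slide":[0,0.7,0],"rotation":[0,0,0]}
    - {"slide":[0,0,0],"rotation":[0,0,0]}
    - {"slide":[0,0,0],"rotation":[0,0,0]}

```text
clock: 22.2
tool_pos: [565.6, -198.9, 13.7]
ee_rot: [-0.094, -0.701, 0.701, 0.093]
wrist_force: [-3.7, 1.8, 8.5]
finger_gap: 0.436
```

Contact with the mat. I release and withdraw upward.

>>> move_arm:
  targets:
    - {"slide":[0,-0.5,0],"rotation":[0,0,0]}
    - {"slide":[0,0,0],"rotation":[0,0,0]}
    - {"slide":[0,0,0],"rotation":[0,0,0]}
    - {"slide":[0,0,0],"rotation":[0,0,0]}
    - {"slide":[0,0,0],"rotation":[0,0,0]}
    - {"slide":[0,0,0],"rotation":[0,0,0]}
    - {"slide":[0,0,0],"rotation":[0,0,0]}
    - {"slide":[0,0,0],"rotation":[0,0,0]}
  hand: 100

```text
clock: 22.87
tool_pos: [565.6, -198.9, 13.1]
ee_rot: [-0.094, -0.701, 0.701, 0.094]
wrist_force: [0.1, 0.2, -0.5]
finger_gap: 0.963
```

>>> move_arm:
  targets:
    - {"slide":[0,-5,0],"rotation":[0,0,0]}
    - {"slide":[0,-15,0],"rotation":[0,0,0]}
    - {"slide":[0,-30,0],"rotation":[0,0,0]}
    - {"slide":[0,-40,0],"rotation":[0,0,0]}
    - {"slide":[0,-40,0],"rotation":[0,0,0]}
    - {"slide":[0,-40,0],"rotation":[0,0,0]}
    - {"slide":[0,-30,0],"rotation":[0,0,0]}
    - {"slide":[0,-20,-40],"rotation":[0,0,0]}
    - {"slide":[0,0,-30],"rotation":[0,0,0]}
    - {"slide":[0,0,0],"rotation":[0,0,0]}
    - {"slide":[0,0,0],"rotation":[0,0,0]}
    - {"slide":[0,0,0],"rotation":[0,0,0]}

```text
clock: 23.87
tool_pos: [582.9, -133.9, 231.8]
ee_rot: [-0.093, -0.701, 0.701, 0.094]
wrist_force: [-0.3, -0.5, -0.7]
finger_gap: 0.995
```

```bash
python3 m.py
python3 - <<'E'
from h import *
cap('wrist','w14'); cap('scene','s7'); crop('s7',225,130,475,330,3.1,'c20'); crop('w14',230,0,430,180,4,'c21')
E
```

```text
[ 582.9 -133.9  231.8] 164.81 [-0.3 -0.5 -0.7] [ 0.06 -0.06  0.05] j6 torque -0.03
```

View pics/w14.png

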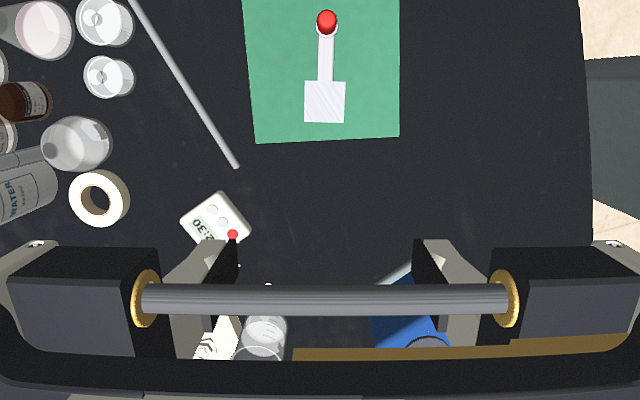

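View pics/c20.png

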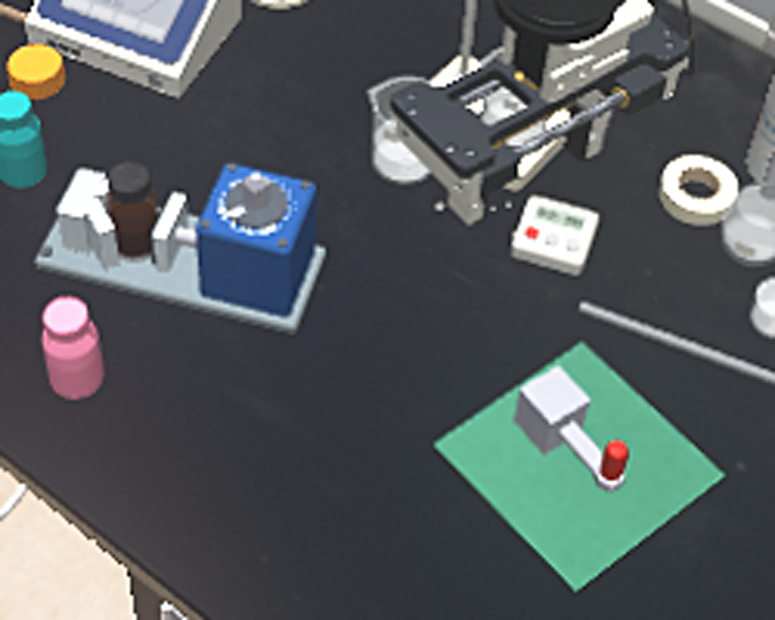

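The crank stands upright on the mat with hub and post well inside, and the bystanders have not moved. One last clean view of the vice to confirm the shaft angle relative to the housing.

>>> move_arm:
  targets:
    - {"slide":[15,0,-31],"rotation":[0,0,0]}
    - {"slide":[15,0,-31],"rotation":[0,0,0]}
    - {"slide":[15,0,-32],"rotation":[0,0,0]}
    - {"slide":[15,0,-32],"rotation":[0,0,0]}
    - {"slide":[15,0,-32],"rotation":[0,0,0]}
    - {"slide":[15,0,-32],"rotation":[0,0,0]}
    - {"slide":[15,0,-32],"rotation":[0,0,0]}
    - {"slide":[0,0,0],"rotation":[0,0,0]}
    - {"slide":[0,0,0],"rotation":[0,0,0]}
    - {"slide":[0,0,0],"rotation":[0,0,0]}

```text
clock: 24.8
tool_pos: [540.2, 107.3, 231.5]
ee_rot: [-0.093, -0.701, 0.701, 0.094]
wrist_force: [-0.6, -0.9, 0.3]
finger_gap: 1.002
```

```bash
python3 m.py
python3 - <<'E'
from h import *
im,P,_=cap('wrist','w15'); crop('w15',260,60,400,200,5.5,'c22')
hsv=cv2.cvtColor(im,cv2.COLOR_RGB2HSV); b=cv2.inRange(hsv,(100,120,60),(125,255,255)); b[230:]=0
print(cv2.boundingRect(max(cv2.findContours(b,0,2)[0],key=cv2.contourArea)))
E
```

```text
[540.2 107.3 231.5] 164.77 [-0.6 -0.9  0.3] [ 0.06 -0.12 -0.01] j6 torque -0.04
(262, 73, 124, 126)
```

View pics/w15.png

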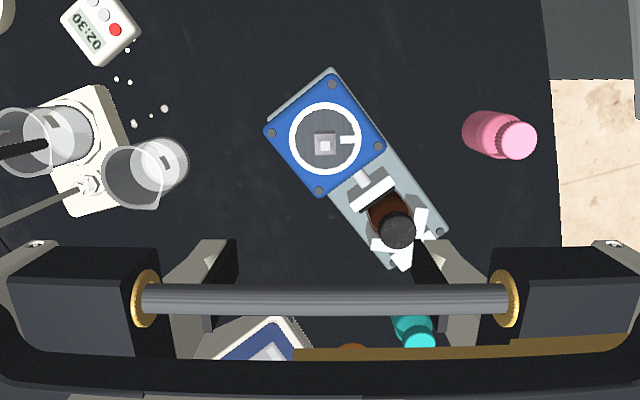

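View pics/c22.png

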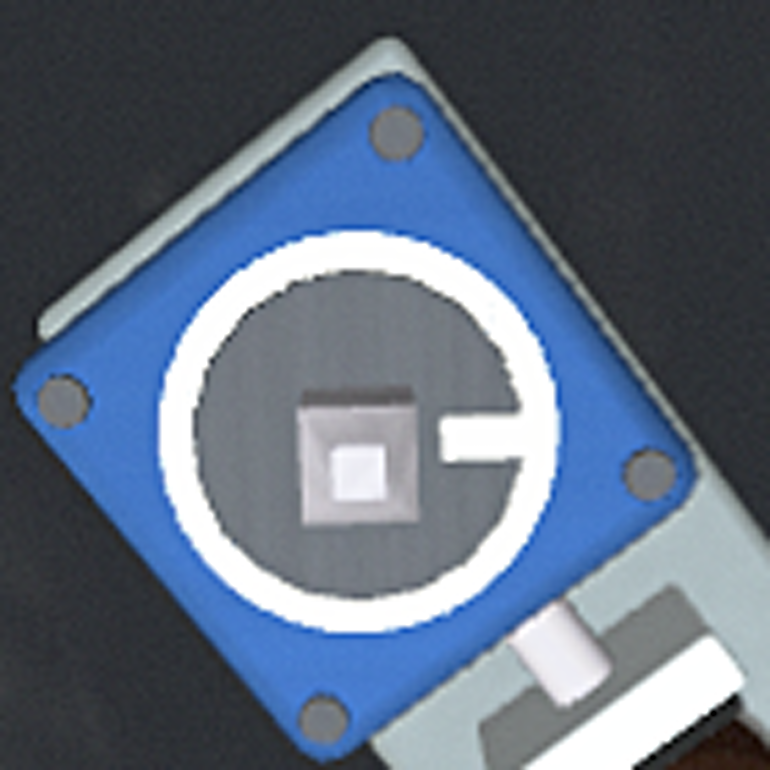

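Run:
```python
from h import *
def ang(n,px,z):
    X=cast('wrist',np.load(f'pics/{n}.npy'),px,z); e=[np.arctan2(*(X[(i+1)%4]-X[i])[1::-1])for i in range(4)]
    return np.degrees(np.angle(np.mean(np.exp(4j*np.array(e)))))/4
c=lambda a,s,o:np.array(a)/s+o
v0=ang('w1',c([(416,74),(566,229),(417,375),(268,229)],3,[180,50]),101)
s0=ang('w1',c([(365,287),(456,408),(335,503),(240,382)],8,[275,80]),127)
v1=ang('w15',c([(397,132),(651,475),(325,718),(63,400)],5.5,[260,60]),101)
s1=ang('w15',c([(300,406),(416,404),(418,523),(303,525)],5.5,[260,60]),127)
t1=ang('w15',c([(332,446),(383,444),(385,499),(333,500)],5.5,[260,60]),134)
print(v0,s0,v1,s1,t1,'start rel',s0-v0,'end rel',s1-v1,t1-v1)
```

```text
22.661866095672853 15.176282347203957 22.653438430142476 -14.112477799168284 -13.592377016434812 start rel -7.485583748468896 end rel -36.76591622931076 -36.24581544657729
```

Relative to the housing screws, the shaft went from -7.5° to -126.5° (2.21 rad), which is the 2.2 rad stop. I hand in.

Run:
```python
from workcell import order
print(order.sign_off())
```

```text
the job is handed in; nothing more can be done
None
```

I fitted the crank fully down on the shaft, turned it clockwise to the stop, lifted it off and stood it back on the green mat. I handed in at about 25 s; no verdict is reported.

**Last checks**
- **Seating:** the crank met the collar with its underside about 104 mm above the bench.
- **Stop:** at the end of the turn it resisted 1.2 N m, far above the roughly 0.25 N m needed to turn the shaft. In the last view the shaft's flats are 126.5° from the housing (2.21 rad), which matches the 2.2 rad stop within measuring error.
- **Bottle:** it is upright against the rubber jaw and both V faces, 109.25 mm from the shaft axis (nominal 109). Its bearing was about 1° off the vice's y axis, or about 2 mm sideways, which is inside the measuring error and the 4 mm limit.
- **Crank:** it stands upright on its hub, with hub and post each about 35 mm from the mat's centre.
- **Surroundings:** the beaker, timer and orange cap look unmoved in the pictures, and the gripper was clear of everything.

**What disagreed:** the shaft's turn between the first and last views came out at only about 118° (2.05 rad). That is explained by the shaft starting about 0.13 rad from the housing's axes, not at 0. This rests on the shaft's zero lying along those axes, which the task does not state; the torque at the stop supports it. The crank also rolled about 4° in the fingers at the stop, so I regripped it before lifting it off.

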